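# Load a grinding jar onto the roller mill

### The job

Load the roller mill without gripping or lifting anything: with the fingertips, slowly push the lying grinding jar up the ramp, staying behind it all the way so that it never rolls back or runs away, until it drops into its seat between the two rollers in front of the stop rail. Then push the keeper bar round by its black knob until the bar lies fully home across the ramp behind the jar. Push gently and leave the other things on the bench where they are.

Things in the scene. Friction and masses are not known exactly. Their poses are not given: they have to be found in the camera images.
- mill: Bench-top roller mill with a loading ramp, fixed, but at another place and yaw each time. Origin at bench height (z = 0) straight below the axis of the front roller, midway along it. +x points up the ramp (the way the jar goes), +y to the side of the keeper bar's pivot, z up. Grey drive housing at the other side: x -23 to 83, y -114 to -70, up to z 76 mm (its knob to 88 mm).
- ramp_mid (a point): Point on the ramp's surface, mid-way across, at x = -100, y = 0, z = 15 mm in the mill's frame; axes as the mill. The aluminium ramp rises at 8 degrees (surface z = 29 mm + 0.14 x) from x = -186 to -13 mm and is 120 mm wide between upturned sides 13 mm high, 3 mm thick. A 10 mm rubber foot bar lies across it at x = -175 mm; the jar starts against that bar.
- jar: Closed glazed jar lying across the ramp: smooth cylinder 111 mm long, 71 mm diameter, with two hard black tyres (76 mm diameter, 20 mm wide, centred 39 mm either side of the middle); 0.6 kg. Origin at its centre, y along its axis. It rolls freely, back down if let go. Pushed at or just below centre height it rolls; well above, it wedges. Mill frame: starts at x -155, z 46; z 68 mm over the front roller.
- seat (a point): Where the jar's centre is once it rests on both rollers: x = 24, y = 0, z = 62 mm in the mill's frame, axes as the mill. The rollers (black, 25 mm diameter, turning freely, along y) lie at x = 0 and 48, axes at z = 17.5 mm. Past the front roller's top the jar drops 6 mm into the seat by itself. A stop rail (x 66 to 78, z 56 to 68 mm) stands 4 mm behind the seated jar.
- keeper_pivot (a point): Fixed upright pivot axis of the keeper bar, at x = -28, y = 74, z = 50 mm in the mill's frame (axes as the mill). Hub 20 mm in diameter, z 42 to 61 mm, on a post. Opposite, a fork 58 mm high at x -41 to -14, y -75 to -65 mm receives the bar's end.
- keeper_bar (a joint): Angle (rad) of the keeper bar, a level steel rod 10 mm thick at z 45 to 55 mm, reaching 148 mm from its upright pivot. At 0.2 it points down-ramp, alongside the ramp and outside it; below that farther outward. It grows as the bar swings in over the ramp (counter-clockwise from above) to a hard stop at 1.77, straight across behind the seated jar. Starts at 0 to 0.2. Under 1 N moves it; it stays put.
- keeper_knob (a point): Middle of the upright black knob on the keeper bar, 105 mm from the pivot; 14 mm in diameter, z 62 to 88 mm, this point at z = 75 mm. With the bar home it stands at x = -28, y = -31 mm in the mill's frame, 7 mm clear of the seated jar.
- petri_dish: Clear round petri dish, 78 mm wide, 12 mm high, beside the ramp on the side away from the keeper's pivot. Leave alone. Origin at the centre of its underside, z up.
- cork: Cork stopper, 27 mm wide, 26 mm high, standing beside the ramp's foot. Leave alone. Origin at the centre of its underside, z up.
- dropper_bottle_1: Small brown dropper bottle, 33 mm wide, 79 mm high, standing behind. Leave alone. Origin at the centre of its underside, z up.
- marker: Marker pen lying on the bench on the keeper's side, 139 x 17 x 19 mm, long along x. Leave alone. Origin at the centre of its underside.
- masking_tape: Roll of masking tape lying flat at the right, 98 mm wide, 25 mm high. Leave alone. Origin at the centre of its underside.

How it is judged:
On the way, in this order (a step that is already met when the one before it is completed fails the run):
1. the jar sits in its seat between the rollers while the keeper bar is still open (x of jar in the frame of mill between 0.018 and 0.03 m and y of jar in the frame of mill between -0.012 and 0.012 m and z of jar in the frame of mill between 0.057 and 0.066 m and angle between the y axis of jar and the y axis of mill, either way round below 0.08 rad and value of joint keeper_bar below 1.2 rad), for 0.2 s.
2. the keeper bar is swung fully home behind the seated jar (x of jar in the frame of mill between 0.018 and 0.03 m and y of jar in the frame of mill between -0.012 and 0.012 m and z of jar in the frame of mill between 0.057 and 0.066 m and angle between the y axis of jar and the y axis of mill, either way round below 0.08 rad and value of joint keeper_bar above 1.69 rad), for 0.2 s.
At the end, for the whole second after the job is handed in: The jar lies at rest on both rollers (centre within 6 mm of the seat along the ramp's direction and 12 mm along the rollers, neither raised nor skewed by more than about 4 mm and 0.08 rad), and the keeper bar is home across the ramp (joint above 1.69 of 1.77 rad) (all of step 2 and linear speed of jar below 0.02 m/s and angular speed of jar below 0.4 rad/s); the robot touches nothing.
It fails at once if the jar rolls free on the ramp, with no finger behind it (faster than 0.2 m/s, as when it has rolled back about 2 cm or was flung up) (x of jar in the frame of mill below -0.008 m and linear speed of jar above 0.2 m/s and contact force between the fingers and jar below 0.03 N).
It fails at once if the jar is lifted more than about 12 mm off the ramp or the rollers (z of jar in the frame of mill above 0.08 m or (x of jar in the frame of mill below -0.05 m and z of jar in the frame of mill above 0.073 m) or (x of jar in the frame of mill below -0.1 m and z of jar in the frame of mill above 0.066 m)).
It fails at once if the jar leaves the mill (x of jar in the frame of mill below -0.185 m or x of jar in the frame of mill above 0.075 m or height (world z) of jar below 0.03 m).
It fails at once if the jar is pressed with more than 25 N (contact force between the fingers and jar above 25 N).
It fails at once if another thing on the bench is moved more than 2 cm (distance of any of petri_dish, marker, cork, dropper_bottle_1, masking_tape from where it was at the start of the episode above 0.02 m).
It also fails if it takes over 54 s, if anything falls off the work surface, if the arm or the gripper's body presses on something with over 40 N, if the wrist force passes 120 N, or if a joint passes its speed limit or range.

### The arm

A 6-joint arm with a two-finger parallel gripper is mounted at the origin on a cart in front of the work surface, level with it; the furniture and walls round the work are solid. World frame = base frame: x ahead of the robot, y to its left, z up, the work surface at z = 0. Lengths are in m, angles in rad, forces in N, time in s.
With the tool pointing down it reaches from about 0.325 to 1 m from the base axis. Payload 5.1 kg.
Tool frame: the origin (TCP) lies midway between the tips of the shut fingers; the grasp point (between the pads) lies behind it (env.grip_depth is the z of the grasp point in the tool frame, in m); z points along the fingers, y is the direction in which the jaws open and shut (so a half turn about z gives the same grasp; the last joint's range is limited). The gripper opens to 85 mm and grips with 20 to 120 N. Pads are 22 mm wide; open, the fingers measure 114 mm over their backs; the gripper's body (76 mm by 85 mm) begins 54 mm behind the grasp point. The pads swing forward as they close: fully open they stand 13 mm farther back than shut.
Start: joints at [-1.365, 0.124, 1.65, -0, 1.367, -0.083], TCP at [0.185, -0.623, 0.2] pointing down, gripper open.
Joint ranges: [-2.61, 2.61], [-1.02, 2.33], [0.03, 2.71], [-1.35, 4.49], [0.32, 2.68], [-2.91, 2.91]. Speed limits (rad/s): [2.57, 2.57, 3.14, 3.14, 3.14, 3.14].

### API

Orientations are given as a rotation vector (axis times angle).
In Python, from workcell import env, cams gives the robot as it stands. The module is installed in compiled form; this text tells all that it offers.
- The arm moves only by the tool step_arm, never from a script. Its argument "motion" is a list of rows, each an object of numbers: "x", "y", "z": the shift along the tool's x, y, z in m; "wx", "wy", "wz": the turn, a rotation vector about the tool's x, y, z in rad; "fingers": the opening, from 0 (shut) to 1 (fully open). A call has 1 to 20 rows; each row is the pose to reach, as a shift and turn from the pose commanded when the call began, along the tool's axes at that moment; what a row does not reach only later rows make up. A row lasts 1/8 s, in which the tool goes at most 62.5 mm and 10.7 degrees, less where a joint would pass 70% of its speed; a pose out of reach is approached as far as the arm can. A call with a gripper value outside its range is refused whole. The fingers move at their own pace and stop on an object; "grip_force" is the grip in N (left out, the last holds). Time passes only in rows, so rows that repeat a pose let the fingers close. It gives the time, the measured TCP pose, the force and the opening at its end, in the units of the state.
- env.state(): the state, without advancing time (a new reading comes with each control period).
- cams.snapshot(name): name is "side" or "top"; returns a dict with "img" (480x640x3 uint8, red, green, blue), "K" (3x3 intrinsics, pixels), "pose" (4x4, takes a point from camera to world coordinates). Camera axes: x right, y up, looking along -z (the intrinsics and any distortion apply to the point x, -y, -z); pixel columns grow to the right and rows downward; lengths in m; the calibration is good to about 2 mm. A picture is of the moment at which its call begins. There is no depth.
- env.finish_job(): hands the job in, once; it reports no verdict.
Trained networks look in the newest picture that a camera, given by its name, has taken for a name from the list of things; names that differ only in an ending like _2 or _b are one class to them, and where a whole thing is asked for, a point or a joint stands for the part that bears it (a point fixed in the world has none). Each returns a list of dicts, best first, with "conf" (0 to 1); they miss things now and then, are a little off and sometimes report something else, mostly with a low value. They report only what shows in the picture. A call takes as long as a camera call.
- cams.spot_in(target, camera): "box" ([centre column, centre row, width, height] in pixels, round what is visible of it).
- cams.tip_of(target, camera): "centre" ([column, row] in pixels: a listed point, or the origin of a listed thing).
The state is a dict: "time": time; "q": joint angles; "joint_velocities": joint speeds; "effort": joint torques, N m; "eef_pos": TCP position; "tcp_rot": TCP orientation; "force": force on the tool from outside, world axes, zero at the start; "ft_torque": the same for the moment, N m; "width": finger opening in m.
Only numpy, scipy, OpenCV 4.12 (cv2) and the standard library are available. Lean on these libraries where they do the work, as an engineer would, in place of code of your own. Each camera call takes 0.05 s, during which the arm holds its last target.

## Working session

There is one attempt and no reset: what is moved stays moved. The work goes in short steps, Python scripts to look and compute and a tool call to move; the robot and the scene stay as the last step left them, time stands still between calls to the robot, and variables do not carry over. Pictures are saved under pics/ and viewed, and the job is handed in when it is done.

Besides the shell and the picture viewer there is one more tool, called after "Request:" as name([rows], argument=value, ...), one row to a line, values as JSON. step_arm: Moves the arm, as the interface text tells. Its arguments: {"type":"object","properties":{"motion":{"type":"array","items":{"type":"object","properties":{"x":{"type":"number"},"y":{"type":"number"},"z":{"type":"number"},"wx":{"type":"number"},"wy":{"type":"number"},"wz":{"type":"number"},"fingers":{"type":"number"}}}},"grip_force":{"type":"number"}},"required":["motion"]}

```bash
mkdir -p pics; ls
python3 - <<'E'
from workcell import env, cams
import cv2,numpy as np
s=env.state();print(s, env.grip_depth)
for c in ["side","top"]:
    p=cams.snapshot(c);cv2.imwrite(f"pics/{c}0.png",p["img"][:,:,::-1]);print(c,p["K"],p["pose"])
    for n in ["mill","ramp_mid","jar","seat","keeper_pivot","keeper_bar","keeper_knob","petri_dish","cork","dropper_bottle_1","marker","masking_tape"]:
        try: a=[(np.round(d["box"]).tolist(),round(d["conf"],2)) for d in cams.spot_in(n,c)[:2]]
        except Exception as e:a=str(e)
        try:b=[(np.round(d["centre"],1).tolist(),round(d["conf"],2)) for d in cams.tip_of(n,c)[:2]]
        except Exception as e:b=str(e)
        print(n,a,b)
print(env.state()["time"])
E
```

```text
pics
{'time': 0.0, 'q': array([-1.36458199e+00,  1.24492010e-01,  1.65167500e+00,  1.20896464e-05,
        1.36749824e+00, -8.26061243e-02]), 'joint_velocities': array([-1.04723667e-03,  8.42368384e-04, -6.48607696e-05, -9.28376738e-04,
       -7.09259335e-05, -1.59858680e-03]), 'effort': array([-5.90655090e-04, -4.23613858e+01, -3.65452731e+01, -5.48432911e-05,
        7.01904282e-03,  1.62135615e-05]), 'eef_pos': array([ 0.18496736, -0.62242321,  0.19916097]), 'tcp_rot': array([-3.10684438e+00, -4.51801297e-01,  1.82403179e-04]), 'force': array([-0.96785524, -0.94936378, -0.17075081]), 'ft_torque': array([ 0.04974732,  0.0339003 , -0.00482367]), 'width': 0.08567538175202083} -0.0187
side [[571.50809782   0.         305.83698096]
 [  0.         571.50809782 241.78829403]
 [  0.           0.           1.        ]] [[ 0.99287311 -0.04492768  0.1103834   0.67365668]
 [ 0.1189326   0.43273567 -0.89364136 -1.2242325 ]
 [-0.0076176   0.90040066  0.43499497  0.5178681 ]
 [ 0.          0.          0.          1.        ]]
mill [([302.0, 228.0, 128.0, 86.0], 0.72), ([304.0, 326.0, 67.0, 46.0
[... 1881 characters left out ...]
per_bar [([268.0, 284.0, 82.0, 26.0], 0.82)] it knows: cork, dropper_bottle, jar, keeper_knob, keeper_pivot, marker, masking_tape, mill, petri_dish, ramp_mid, seat
keeper_knob [([267.0, 286.0, 88.0, 22.0], 0.95), ([335.0, 159.0, 19.0, 23.0], 0.4)] [([284.0, 294.7], 0.55)]
petri_dish [([292.0, 190.0, 39.0, 39.0], 0.63)] [([292.5, 191.6], 0.96)]
cork [([324.0, 208.0, 16.0, 18.0], 0.46)] [([322.7, 205.8], 0.67)]
dropper_bottle_1 [([335.0, 157.0, 19.0, 25.0], 0.63)] [([337.5, 163.8], 0.71)]
marker [([426.0, 219.0, 49.0, 50.0], 0.71), ([247.0, 235.0, 139.0, 131.0], 0.69)] [([244.3, 327.3], 0.58)]
masking_tape [([427.0, 221.0, 47.0, 52.0], 0.97)] [([426.2, 219.8], 0.9), ([232.0, 274.7], 0.57)]
2.4
```

View pics/top0.png

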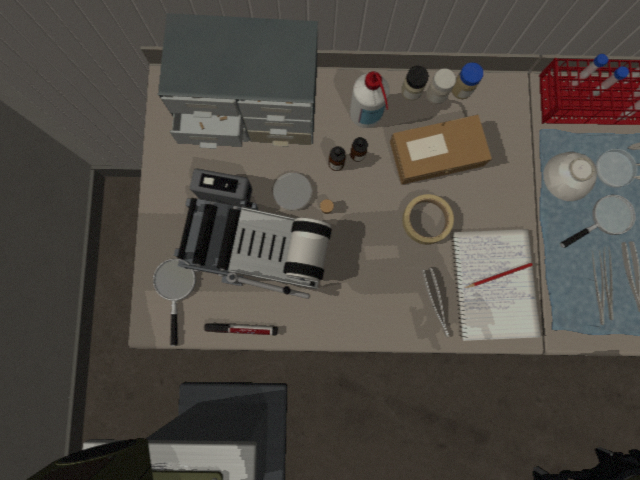

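View pics/side0.png

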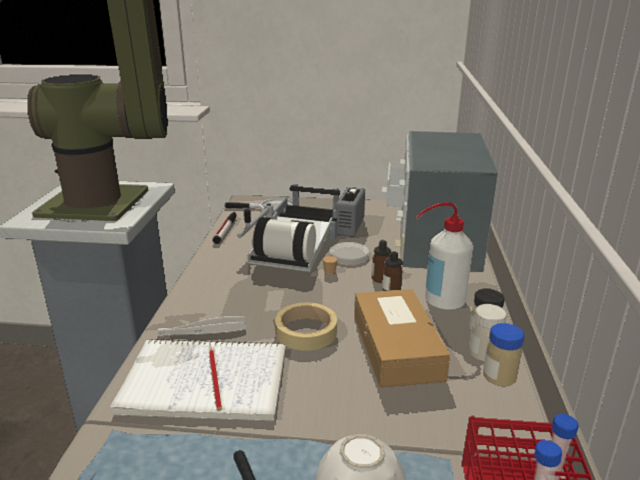

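```bash
cat > h.py <<'E'
import numpy as np,cv2
from scipy.optimize import least_squares
from scipy.spatial.transform import Rotation as R
CAM={"side":(np.array([[571.50809782,0,305.83698096],[0,571.50809782,241.78829403],[0,0,1]]),np.array([[ 0.99287311,-0.04492768,0.1103834,0.67365668],[0.1189326,0.43273567,-0.89364136,-1.2242325],[-0.0076176,0.90040066,0.43499497,0.5178681],[0,0,0,1]])),
"top":(np.array([[506.12408107,0,317.93810225],[0,506.12408107,239.4861675],[0,0,1]]),np.array([[0.01566467,0.98643086,-0.16342821,0.37341091],[-0.9998149,0.01727909,0.00846157,-0.26250657],[0.01117064,0.16326541,0.98651894,0.990055],[0,0,0,1]]))}
def proj(P,c):
    K,T=CAM[c];P=np.atleast_2d(P);p=(P-T[:3,3])@T[:3,:3];p=p*[1,-1,-1];q=p@K.T;return q[:,:2]/q[:,2:]
def ray(px,c,z):
    K,T=CAM[c];d=np.linalg.inv(K)@[px[0],px[1],1];d=T[:3,:3]@(d*[1,-1,-1]);o=T[:3,3];return o+d*(z-o[2])/d[2]
def M(m,P):
    P=np.atleast_2d(P);c,s=np.cos(m[2]),np.sin(m[2]);return np.c_[m[0]+c*P[:,0]-s*P[:,1],m[1]+s*P[:,0]+c*P[:,1],P[:,2]]
E
python3 - <<'E'
from h import *
obs=[("top",(0,0,0),(229.1,241.2)),("top",(-.1,0,.015),(278.7,246.8)),("top",(-.155,0,.046),(309.2,249.4)),("top",(.024,0,.062),(212.9,231.1)),("top",(-.028,.074,.05),(233.5,277.4)),
("side",(0,0,0),(307.3,228.1)),("side",(-.155,0,.046),(281.1,240.4)),("side",(.024,0,.062),(305.6,198.8)),("side",(-.028,.074,.05),(267,206.2))]
def f(m): return np.concatenate([proj(M(m,P),c)[0]-u for c,P,u in obs])
r=least_squares(f,[.37,-.1,1.4],loss="soft_l1");print(r.x,np.round(f(r.x),1))
m=r.x
k=ray((284,294.7),"top",.075);d=(k-M(m,(-.028,.074,.05))[0])[:2];print("knob",k,np.hypot(*d),(np.arctan2(d[1],d[0])-m[2]-np.pi)%(2*np.pi))
for c in CAM:
    im=cv2.imread(f"pics/{c}0.png")
    x0,y0=(160,150) if c=="top" else (210,160)
    S=4;im=cv2.resize(im[y0:y0+150,x0:x0+200],None,fx=S,fy=S,interpolation=cv2.INTER_CUBIC)
    def line(P,col):
        q=((proj(M(m,P),c)-[x0,y0])*S+S/2).astype(int);cv2.polylines(im,[q.reshape(-1,1,2)],False,col,1)
    z=lambda x:.029+.14*x
    line([(-.186,-.06,z(-.186)),(-.013,-.06,z(-.013)),(-.013,.06,z(-.013)),(-.186,.06,z(-.186)),(-.186,-.06,z(-.186))],(0,255,0))
    line([(-.023,-.114,.076),(.083,-.114,.076),(.083,-.07,.076),(-.023,-.07,.076),(-.023,-.114,.076)],(255,0,0))
    for x in(0,.048): line([(x,-.06,.030),(x,.06,.030)],(0,0,255))
    line([(.066,-.06,.068),(.066,.06,.068)],(255,255,0))
    line([(-.028,.074,.042),(-.028,.074,.061)],(0,0,255))
    for a in (0,.1,.2): line([(-.028,.074,.05),(-.028-.148*np.cos(a),.074-.148*np.sin(a)*1,.05)] ,(0,255,255))
    cv2.imwrite(f"pics/{c}0z.png",im)
E
```

```text
[ 0.53241956 -0.09776042  1.42276854] [ 1.2 -0.7  1.   0.8 -1.8  0.5 -0.6  1.9 -0.2 -0.  -2.5  1.1  1.9 -0.5
  1.9 -0.   0.7  3.4]
knob [ 0.42327212 -0.21088884  0.075     ] 0.10146939635611707 6.1121663610492964
```

View pics/top0z.png

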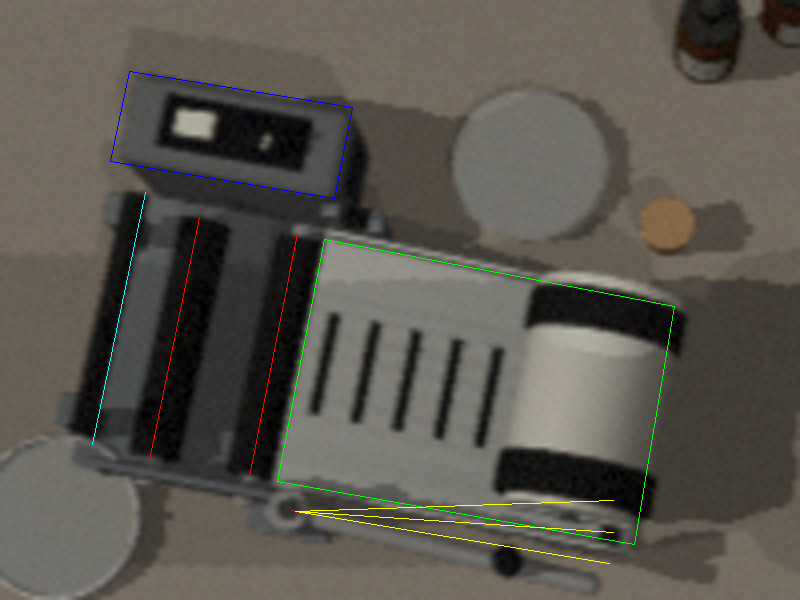

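View pics/side0z.png

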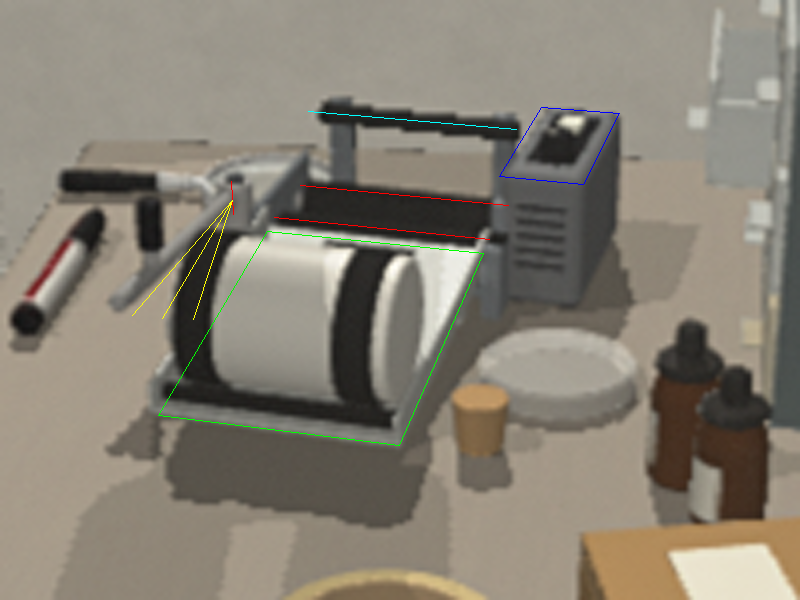

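```bash
cat >> h.py <<'E'
MILL=np.array([0.5324,-0.0978,1.4228])
def to(state,mx,my,z,yaw_m):
    "shift+turn in tool axes from the current pose to TCP at mill (mx,my,z), pointing down, tool x at mill angle yaw_m"
    p=np.array(state["eef_pos"]);r=R.from_rotvec(state["tcp_rot"])
    t=M(MILL,(mx,my,z))[0];a=MILL[2]+yaw_m
    rt=R.from_matrix(np.array([[np.cos(a),np.sin(a),0],[np.sin(a),-np.cos(a),0],[0,0,-1]]))
    return np.round(r.inv().apply(t-p),4),np.round((r.inv()*rt).as_rotvec(),4),np.round(t,3)
def inmill(p):
    d=np.array(p)[:2]-MILL[:2];c,s=np.cos(MILL[2]),np.sin(MILL[2]);return np.round([c*d[0]+s*d[1],-s*d[0]+c*d[1],p[2]],4)
E
python3 - <<'E'
from h import *
from workcell import env
s=env.state();print(s["time"])
print(to(s,-.24,0,.15,0),to(s,-.235,0,.03,0))
for n,p in dict(cork=(322.7,205.8),petri=(292.5,191.6),drop=(337.5,163.8),tape=(426,220)).items(): print(n,inmill(ray(p,"top",0)),ray(p,"top",0))
E
```

```text
2.4
(array([ 0.381 , -0.1872,  0.0504]), array([ 0.   ,  0.   , -1.134]), array([ 0.497, -0.335,  0.15 ])) (array([ 0.3831, -0.1917,  0.1704]), array([ 0.   ,  0.   , -1.134]), array([ 0.498, -0.33 ,  0.03 ]))
cork [-0.1688 -0.0996  0.    ] [ 0.60604945 -0.27947353  0.        ]
petri [-0.1041 -0.1185  0.    ] [ 0.63423456 -0.21825869  0.        ]
drop [-0.1844 -0.191   0.    ] [ 0.69415106 -0.30834144  0.        ]
tape [-0.3774 -0.1051  0.    ] [ 0.58071802 -0.48653423  0.        ]
```

Request:
step_arm([
  {"x":0.03,"y":-0.015,"z":0.004,"wz":-0.09,"fingers":0.7},
  {"x":0.07,"y":-0.034,"z":0.009,"wz":-0.2,"fingers":0.7},
  {"x":0.11,"y":-0.054,"z":0.015,"wz":-0.32,"fingers":0.7},
  {"x":0.15,"y":-0.074,"z":0.02,"wz":-0.44,"fingers":0.7},
  {"x":0.19,"y":-0.093,"z":0.025,"wz":-0.56,"fingers":0.7},
  {"x":0.23,"y":-0.113,"z":0.03,"wz":-0.68,"fingers":0.7},
  {"x":0.27,"y":-0.133,"z":0.035,"wz":-0.8,"fingers":0.7},
  {"x":0.31,"y":-0.152,"z":0.04,"wz":-0.92,"fingers":0.7},
  {"x":0.345,"y":-0.17,"z":0.045,"wz":-1.03,"fingers":0.7},
  {"x":0.37,"y":-0.182,"z":0.05,"wz":-1.1,"fingers":0.7},
  {"x":0.381,"y":-0.187,"z":0.05,"wz":-1.134,"fingers":0.7},
  {"x":0.381,"y":-0.187,"z":0.05,"wz":-1.134,"fingers":0.7},
  {"x":0.381,"y":-0.187,"z":0.05,"wz":-1.134,"fingers":0.7},
])

```text
invalid input
```

Run:
```python
from h import *
from workcell import env,cams
s=env.state();print(s["time"],inmill(s["eef_pos"]),s["width"],s["force"],s["q"])
print(to(s,-.235,0,.03,0))
for c in CAM:
    im=cams.snapshot(c)["img"][:,:,::-1];x0,y0=(160,150) if c=="top" else (210,130)
    cv2.imwrite(f"pics/{c}1.png",cv2.resize(im[y0:y0+150,x0:x0+200],None,fx=4,fy=4,interpolation=cv2.INTER_CUBIC))
```

```text
2.4 [-0.5708  0.266   0.2004] 0.08534369132882393 [-0.11810076  0.18059115 -0.75835281] [-1.36458456e+00  1.23810272e-01  1.65027146e+00 -2.17287479e-05
  1.36748006e+00 -8.26067136e-02]
(array([ 0.3831, -0.1917,  0.1704]), array([ 0.   ,  0.   , -1.134]), array([ 0.498, -0.33 ,  0.03 ]))
```

View pics/side1.png

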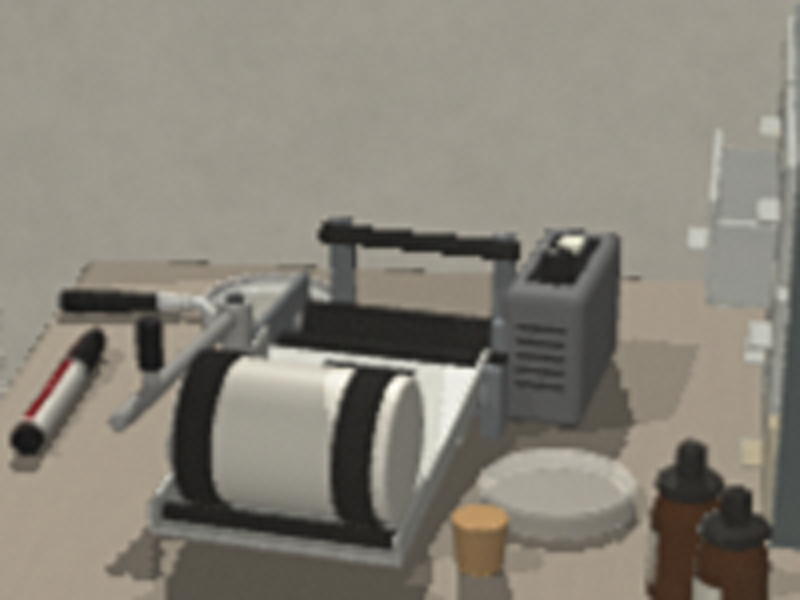

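View pics/top1.png

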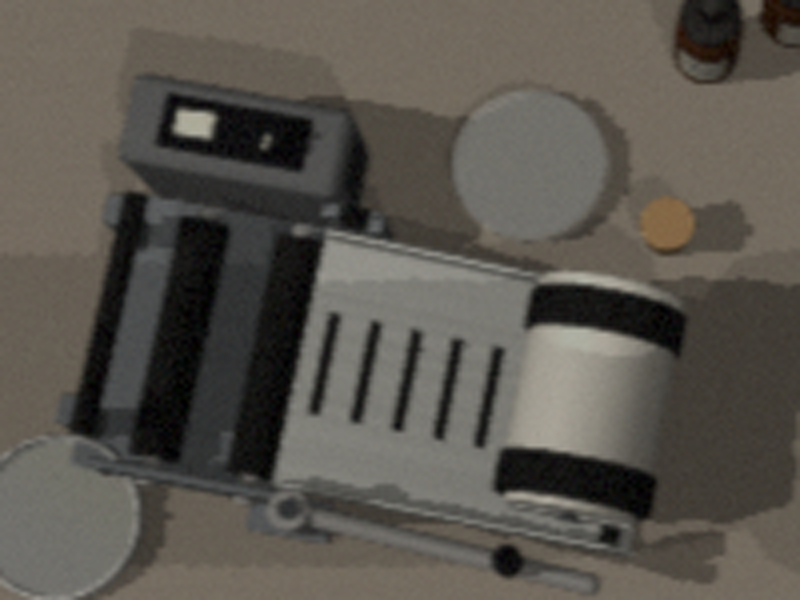

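Request:
step_arm([
  {"x":0.03,"y":-0.015,"z":0.004,"wx":0,"wy":0,"wz":-0.09,"fingers":0.7},
])

```text
time: 2.62
eef_pos: [0.2087, -0.6011, 0.1967]
tcp_rot: [3.084, 0.591, -0.0]
force: [0.4, 0.6, 0.9]
width: 0.0699
```

Run:
```python
from h import *
from workcell import env
s=env.state();print(s["time"]);print(to(s,-.24,0,.15,0)[:2])
```

```text
2.625
(array([ 0.3662, -0.1406,  0.0464]), array([ 7.0000e-04,  9.0000e-04, -1.0442e+00]))
```

Request:
step_arm([
  {"x":0.036,"y":-0.014,"z":0.005,"wx":0,"wy":0,"wz":-0.1,"fingers":0.7},
  {"x":0.08,"y":-0.031,"z":0.01,"wx":0,"wy":0,"wz":-0.23,"fingers":0.7},
  {"x":0.125,"y":-0.048,"z":0.016,"wx":0,"wy":0,"wz":-0.36,"fingers":0.7},
  {"x":0.17,"y":-0.065,"z":0.022,"wx":0,"wy":0,"wz":-0.49,"fingers":0.7},
  {"x":0.215,"y":-0.082,"z":0.027,"wx":0,"wy":0,"wz":-0.62,"fingers":0.7},
  {"x":0.26,"y":-0.1,"z":0.033,"wx":0,"wy":0,"wz":-0.75,"fingers":0.7},
  {"x":0.305,"y":-0.117,"z":0.039,"wx":0,"wy":0,"wz":-0.88,"fingers":0.7},
  {"x":0.34,"y":-0.13,"z":0.043,"wx":0,"wy":0,"wz":-0.98,"fingers":0.7},
  {"x":0.36,"y":-0.138,"z":0.046,"wx":0,"wy":0,"wz":-1.03,"fingers":0.7},
  {"x":0.366,"y":-0.141,"z":0.046,"wx":0,"wy":0,"wz":-1.044,"fingers":0.7},
  {"x":0.366,"y":-0.141,"z":0.046,"wx":0,"wy":0,"wz":-1.044,"fingers":0.7},
])

```text
time: 4.0
eef_pos: [0.4972, -0.3343, 0.1506]
tcp_rot: [2.38, 2.05, -0.001]
force: [0.7, 0.3, 0.4]
width: 0.0604
```

Run:
```python
from h import *
from workcell import env,cams
s=env.state();print(s["time"],inmill(s["eef_pos"]),s["width"],s["force"],s["q"])
print(to(s,-.235,0,.03,0))
for c in CAM:
    im=cams.snapshot(c)["img"][:,:,::-1];x0,y0=(180,150) if c=="top" else (210,130)
    cv2.imwrite(f"pics/{c}2.png",cv2.resize(im[y0:y0+150,x0:x0+200],None,fx=4,fy=4,interpolation=cv2.INTER_CUBIC))
```

```text
4.0 [-2.391e-01 -1.000e-04  1.506e-01] 0.06041615727355428 [0.71810326 0.25831674 0.38453616] [-6.81196569e-01  4.89747677e-02  1.81553720e+00 -4.66346865e-04
  1.27692361e+00 -5.32316609e-01]
(array([ 4.100e-03, -1.000e-04,  1.206e-01]), array([-0.0001,  0.0005, -0.0007]), array([ 0.498, -0.33 ,  0.03 ]))
```

View pics/side2.png

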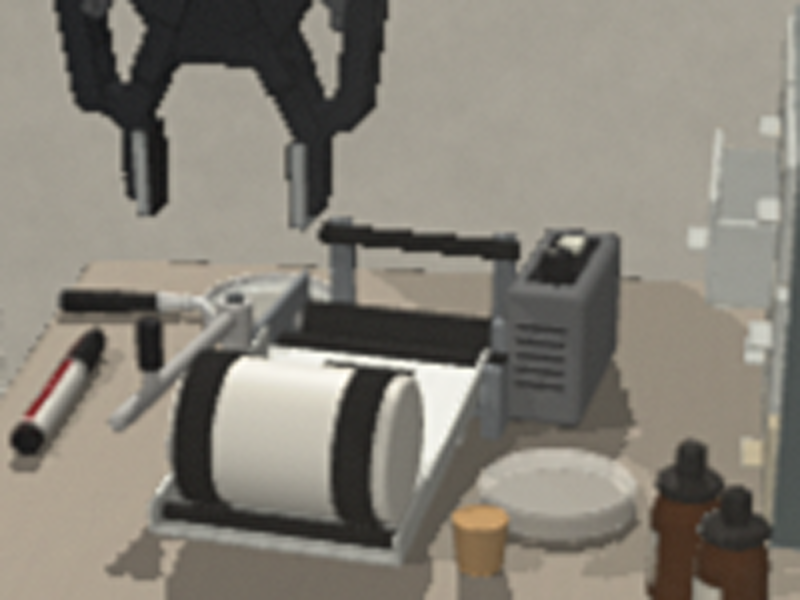

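View pics/top2.png

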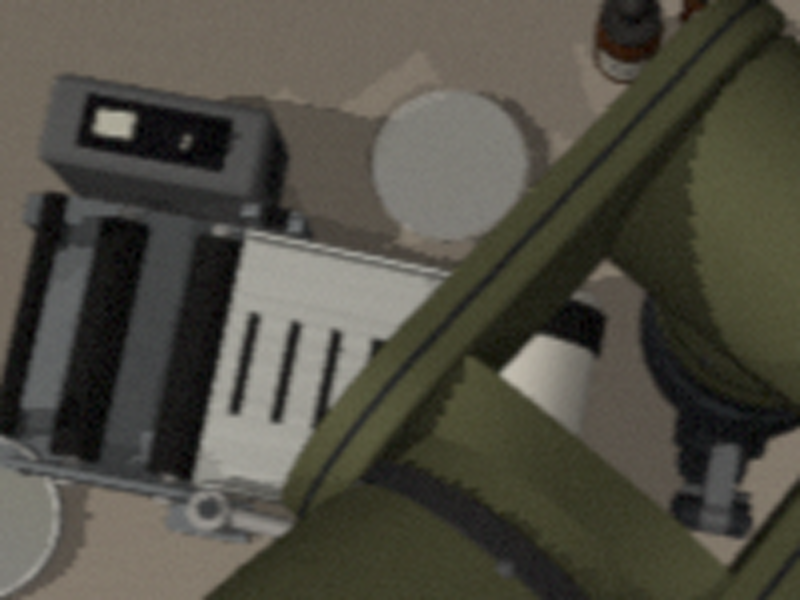

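Request:
step_arm([
  {"x":0,"y":0,"z":0.015,"wx":0,"wy":0,"wz":0,"fingers":0.7},
  {"x":0,"y":0,"z":0.04,"wx":0,"wy":0,"wz":0,"fingers":0.7},
  {"x":0,"y":0,"z":0.07,"wx":0,"wy":0,"wz":0,"fingers":0.7},
  {"x":0,"y":0,"z":0.095,"wx":0,"wy":0,"wz":0,"fingers":0.7},
  {"x":0.004,"y":0,"z":0.113,"wx":0,"wy":0,"wz":0,"fingers":0.7},
  {"x":0.008,"y":0,"z":0.12,"wx":0,"wy":0,"wz":0,"fingers":0.7},
  {"x":0.015,"y":0,"z":0.121,"wx":0,"wy":0,"wz":0,"fingers":0.7},
  {"x":0.02,"y":0,"z":0.121,"wx":0,"wy":0,"wz":0,"fingers":0.7},
  {"x":0.02,"y":0,"z":0.121,"wx":0,"wy":0,"wz":0,"fingers":0.7},
])

```text
time: 5.22
eef_pos: [0.5012, -0.314, 0.0305]
tcp_rot: [2.377, 2.051, 0.001]
force: [1.1, 0.4, -0.1]
width: 0.0603
```

```bash
cat > look.py <<'E'
from h import *
from workcell import env,cams
import sys
s=env.state();print(s["time"],inmill(s["eef_pos"]),s["width"],s["force"])
n=sys.argv[1]
for c in sys.argv[2:]:
    im=cams.snapshot(c)["img"][:,:,::-1];x0,y0=(180,150) if c=="top" else (210,150)
    cv2.imwrite(f"pics/{c}{n}.png",cv2.resize(im[y0:y0+150,x0:x0+200],None,fx=4,fy=4,interpolation=cv2.INTER_CUBIC))
E
python3 look.py 3 side
```

```text
5.225 [-0.2184 -0.001   0.0305] 0.060305691539173166 [ 1.08417825  0.41334934 -0.05685915]
```

View pics/side3.png

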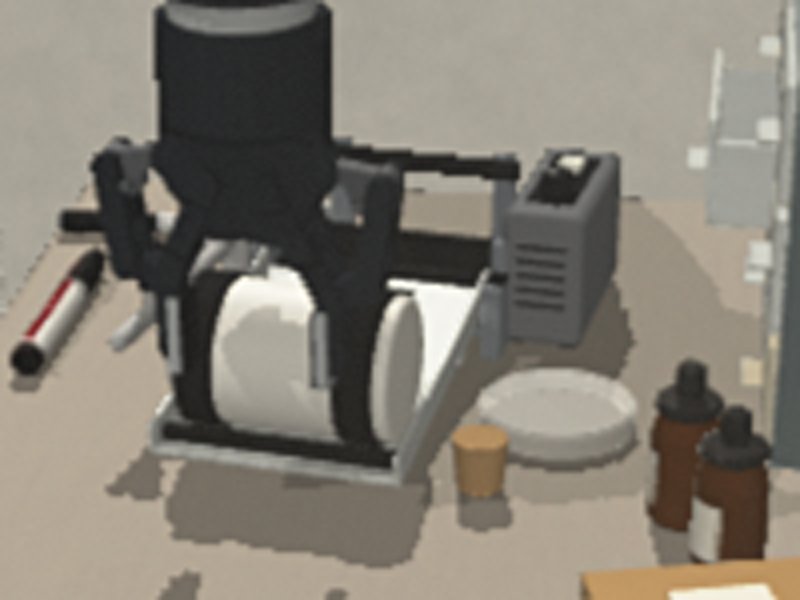

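Request:
step_arm([
  {"x":0.003,"y":-0.001,"z":0,"wx":0,"wy":0,"wz":0,"fingers":0.7},
  {"x":0.006,"y":-0.001,"z":0,"wx":0,"wy":0,"wz":0,"fingers":0.7},
  {"x":0.008,"y":-0.001,"z":0,"wx":0,"wy":0,"wz":0,"fingers":0.7},
  {"x":0.01,"y":-0.001,"z":0,"wx":0,"wy":0,"wz":0,"fingers":0.7},
  {"x":0.012,"y":-0.001,"z":0,"wx":0,"wy":0,"wz":0,"fingers":0.7},
  {"x":0.014,"y":-0.001,"z":-0.0005,"wx":0,"wy":0,"wz":0,"fingers":0.7},
  {"x":0.016,"y":-0.001,"z":-0.001,"wx":0,"wy":0,"wz":0,"fingers":0.7},
  {"x":0.018,"y":-0.001,"z":-0.001,"wx":0,"wy":0,"wz":0,"fingers":0.7},
  {"x":0.02,"y":-0.001,"z":-0.0015,"wx":0,"wy":0,"wz":0,"fingers":0.7},
  {"x":0.022,"y":-0.001,"z":-0.0015,"wx":0,"wy":0,"wz":0,"fingers":0.7},
  {"x":0.024,"y":-0.001,"z":-0.002,"wx":0,"wy":0,"wz":0,"fingers":0.7},
])

```text
time: 6.65
eef_pos: [0.503, -0.2901, 0.0314]
tcp_rot: [2.38, 2.051, -0.0]
force: [-0.5, -1.3, 1.5]
width: 0.0599
```

```bash
python3 look.py 4 side
```

```text
6.65 [-0.1945  0.0007  0.0314] 0.05992470413435283 [-0.50789817 -1.34034473  1.47798834]
```

View pics/side4.png

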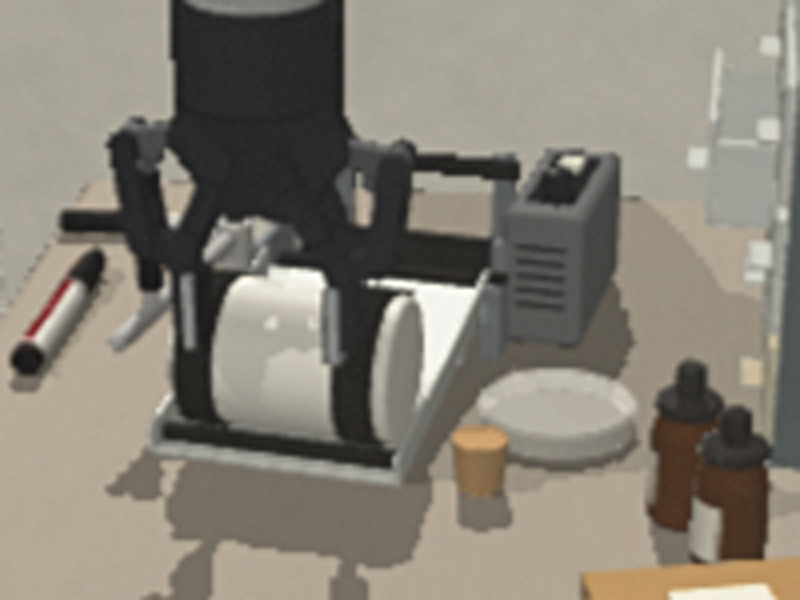

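Run:
```python
from h import *
for z in (.03,.035,.04,.045,.05):
  for x in (-.205,-.1945,-.184):
    print(z,x,np.round((proj(M(MILL,[(x,-.030,z),(x,.03,z)]),"side")-[210,150])*4+2).tolist())
print("jar",np.round((proj(M(MILL,[(-.155,-.0555,.046),(-.155,.0555,.046),(-.155,-.0555,.081),(-.155,-.0555,.0105)]),"side")-[210,150])*4+2).tolist())
```

```text
0.03 -0.205 [[325.0, 446.0], [201.0, 431.0]]
0.03 -0.1945 [[331.0, 435.0], [209.0, 421.0]]
0.03 -0.184 [[338.0, 425.0], [216.0, 411.0]]
0.035 -0.205 [[325.0, 436.0], [201.0, 421.0]]
0.035 -0.1945 [[331.0, 426.0], [208.0, 411.0]]
0.035 -0.184 [[338.0, 416.0], [216.0, 401.0]]
0.04 -0.205 [[324.0, 426.0], [200.0, 411.0]]
0.04 -0.1945 [[331.0, 416.0], [208.0, 402.0]]
0.04 -0.184 [[337.0, 406.0], [215.0, 392.0]]
0.045 -0.205 [[324.0, 417.0], [200.0, 402.0]]
0.045 -0.1945 [[331.0, 406.0], [207.0, 392.0]]
0.045 -0.184 [[337.0, 397.0], [215.0, 382.0]]
0.05 -0.205 [[324.0, 407.0], [199.0, 392.0]]
0.05 -0.1945 [[331.0, 397.0], [207.0, 382.0]]
0.05 -0.184 [[337.0, 387.0], [214.0, 373.0]]
jar [[406.0, 374.0], [185.0, 349.0], [406.0, 307.0], [407.0, 441.0]]
```

Run:
```python
from h import *
for z in (.1506,.16,.17,.18):
    print(z,np.round((proj(M(MILL,[(-.239,-.030,z),(-.239,.03,z)]),"side")-[210,130])*4+2).tolist())
for z in (.0305,.04,.05,.06):
    print(z,np.round((proj(M(MILL,[(-.2184,-.030,z),(-.2184,.03,z)]),"side")-[210,150])*4+2).tolist())
```

```text
0.1506 [[296.0, 309.0], [163.0, 296.0]]
0.16 [[296.0, 289.0], [162.0, 276.0]]
0.17 [[295.0, 267.0], [161.0, 254.0]]
0.18 [[295.0, 244.0], [159.0, 232.0]]
0.0305 [[316.0, 458.0], [192.0, 443.0]]
0.04 [[316.0, 439.0], [191.0, 424.0]]
0.05 [[315.0, 420.0], [190.0, 405.0]]
0.06 [[315.0, 400.0], [189.0, 385.0]]
```

```bash
python3 - <<'E'
from h import *
for z in (.15,.19,.22,.25):
    print(z,np.round((proj(M(MILL,[(-.239,.030,z),(-.239,.0445,z),(-.25,.0445,z),(-.228,.0445,z),(-.239,0.055,z)]),"top")-[180,150])*4+2).tolist())
E
python3 look.py 5 top
python3 - <<'E'
import cv2
im=cv2.imread('pics/side2.png');cv2.imwrite('pics/side2b.png',cv2.resize(im[0:300,30:430],None,fx=2,fy=2))
E
```

```text
0.15 [[696.0, 469.0], [691.0, 503.0], [717.0, 508.0], [665.0, 499.0], [687.0, 528.0]]
0.19 [[704.0, 458.0], [699.0, 494.0], [726.0, 498.0], [671.0, 489.0], [695.0, 520.0]]
0.22 [[711.0, 449.0], [705.0, 486.0], [733.0, 491.0], [677.0, 481.0], [701.0, 513.0]]
0.25 [[718.0, 439.0], [712.0, 478.0], [741.0, 483.0], [682.0, 473.0], [708.0, 506.0]]
6.7 [-0.1944  0.0007  0.0316] 0.0601153719822534 [ 0.01656462 -0.44301391  1.03438433]
```

View pics/side2b.png

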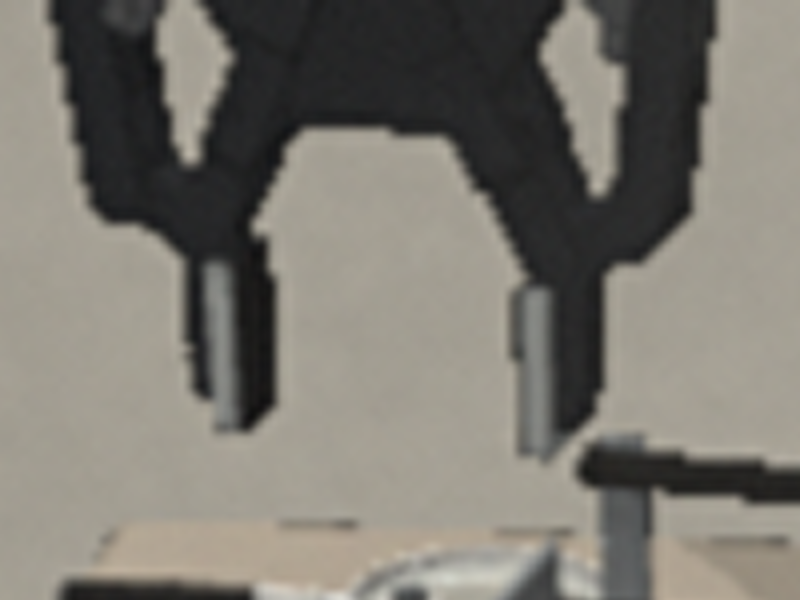

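View pics/top5.png

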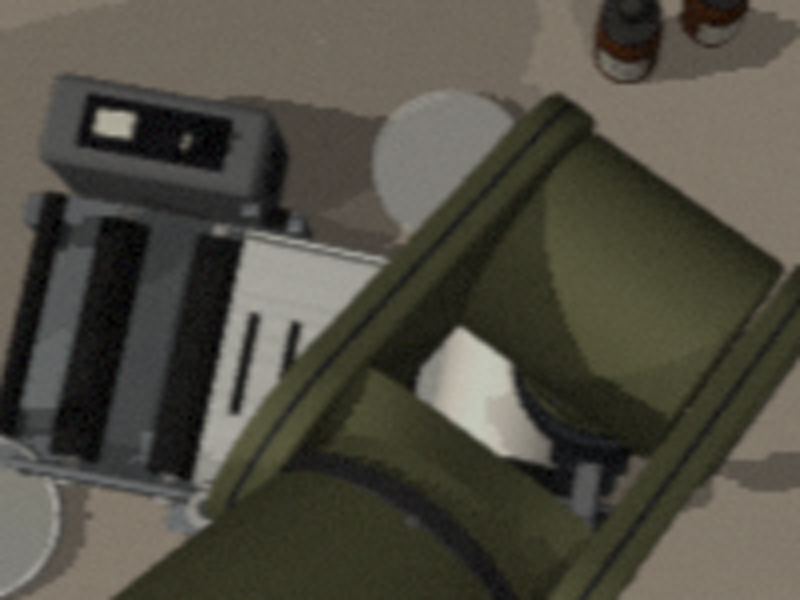

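Request:
step_arm([
  {"x":-0.008,"y":0,"z":0,"wx":0,"wy":0,"wz":0,"fingers":0.7},
  {"x":-0.018,"y":0,"z":0,"wx":0,"wy":0,"wz":0,"fingers":0.7},
  {"x":-0.024,"y":0,"z":0.005,"wx":0,"wy":0,"wz":0,"fingers":0.7},
  {"x":-0.024,"y":0,"z":0.013,"wx":0,"wy":0,"wz":0,"fingers":0.7},
  {"x":-0.024,"y":0,"z":0.018,"wx":0,"wy":0,"wz":0,"fingers":0.7},
  {"x":-0.024,"y":0,"z":0.018,"wx":0,"wy":0,"wz":0,"fingers":0.7},
])

```text
time: 7.5
eef_pos: [0.4989, -0.3133, 0.0124]
tcp_rot: [-2.378, -2.05, 0.001]
force: [-0.2, -0.5, 0.0]
width: 0.0602
```

```bash
python3 look.py 6 side;  python3 - <<'E'
from h import *
for z in (.01,.02,.03,.04,.05):
    print(z,np.round((proj(M(MILL,[(-.229,-.030,z),(-.229,.03,z)]),"side")-[210,150])*4+2).tolist())
E
```

```text
7.5 [-0.218   0.0014  0.0124] 0.06018030597074232 [-0.21764737 -0.46015022  0.04498289]
0.01 [[311.0, 509.0], [186.0, 492.0]]
0.02 [[310.0, 489.0], [185.0, 473.0]]
0.03 [[310.0, 470.0], [184.0, 454.0]]
0.04 [[309.0, 450.0], [183.0, 435.0]]
0.05 [[309.0, 430.0], [182.0, 415.0]]
```

View pics/side6.png

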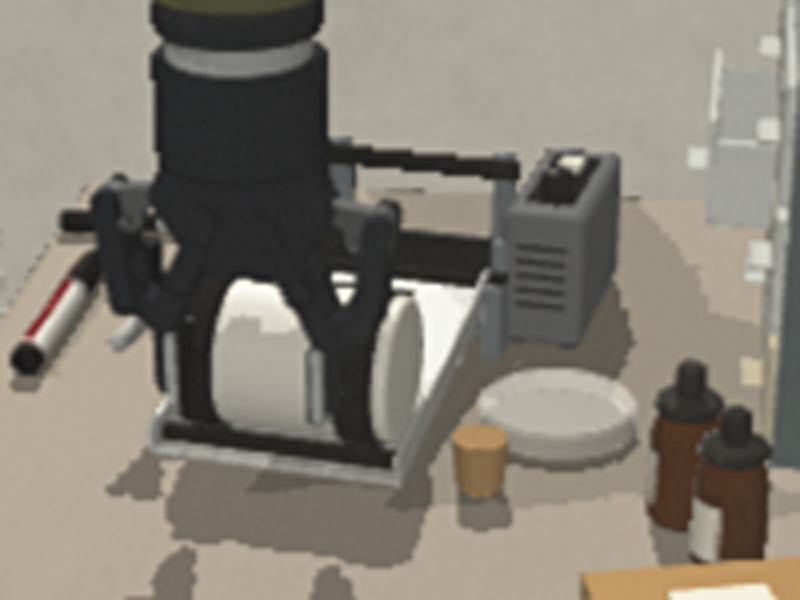

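Request:
step_arm([
  {"x":0,"y":0,"z":0.004,"wx":0,"wy":0,"wz":0,"fingers":0.7},
  {"x":0,"y":0,"z":0.008,"wx":0,"wy":0,"wz":0,"fingers":0.7},
  {"x":0,"y":0,"z":0.01,"wx":0,"wy":0,"wz":0,"fingers":0.7},
  {"x":0,"y":0,"z":0.01,"wx":0,"wy":0,"wz":0,"fingers":0.7},
])

```text
time: 8.05
eef_pos: [0.4993, -0.3138, 0.0032]
tcp_rot: [-2.379, -2.051, 0.0]
force: [-0.7, -0.6, -0.5]
width: 0.0596
```

```bash
python3 look.py 7 side top
```

```text
8.05 [-0.2185  0.0009  0.0032] 0.059615238263636225 [-0.73544601 -0.63084239 -0.47158159]
```

View pics/side7.png

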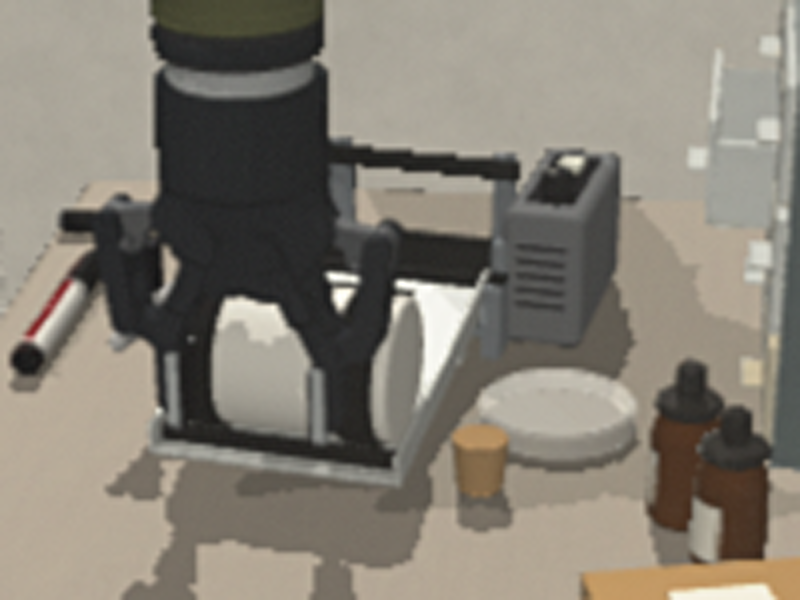

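View pics/top7.png

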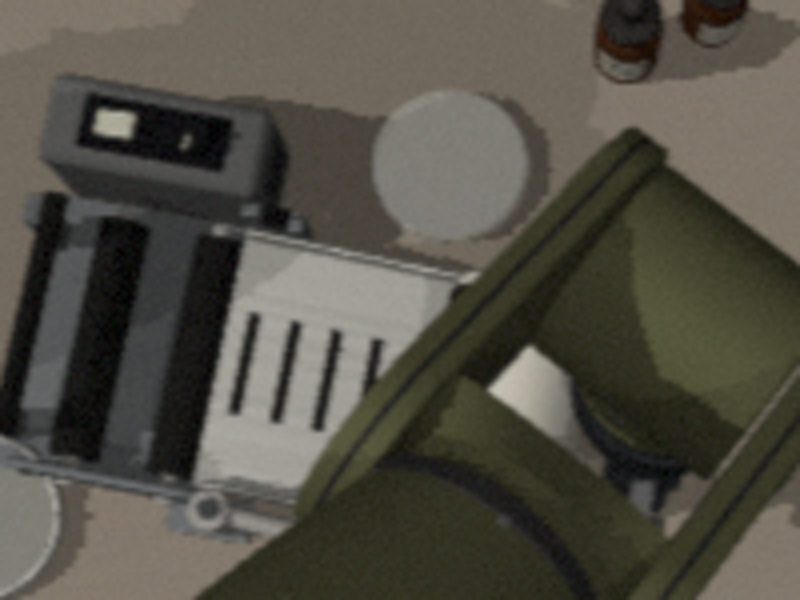

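Request:
step_arm([
  {"x":0,"y":0,"z":0.003,"wx":0,"wy":0,"wz":0,"fingers":0.7},
  {"x":0.001,"y":0,"z":0.006,"wx":0,"wy":0,"wz":0,"fingers":0.7},
  {"x":0.004,"y":0.001,"z":0.007,"wx":0,"wy":0,"wz":0,"fingers":0.7},
  {"x":0.007,"y":0.001,"z":0.007,"wx":0,"wy":0,"wz":0,"fingers":0.7},
  {"x":0.009,"y":0.001,"z":0.007,"wx":0,"wy":0,"wz":0,"fingers":0.7},
  {"x":0.011,"y":0.001,"z":0.007,"wx":0,"wy":0,"wz":0,"fingers":0.7},
  {"x":0.013,"y":0.001,"z":0.007,"wx":0,"wy":0,"wz":0,"fingers":0.7},
  {"x":0.015,"y":0.001,"z":0.007,"wx":0,"wy":0,"wz":0,"fingers":0.7},
  {"x":0.017,"y":0.001,"z":0.007,"wx":0,"wy":0,"wz":0,"fingers":0.7},
  {"x":0.019,"y":0.001,"z":0.0065,"wx":0,"wy":0,"wz":0,"fingers":0.7},
  {"x":0.021,"y":0.001,"z":0.0065,"wx":0,"wy":0,"wz":0,"fingers":0.7},
  {"x":0.023,"y":0.001,"z":0.006,"wx":0,"wy":0,"wz":0,"fingers":0.7},
  {"x":0.025,"y":0.001,"z":0.006,"wx":0,"wy":0,"wz":0,"fingers":0.7},
  {"x":0.027,"y":0.001,"z":0.0055,"wx":0,"wy":0,"wz":0,"fingers":0.7},
])

```text
time: 9.9
eef_pos: [0.5044, -0.2872, -0.0021]
tcp_rot: [-2.379, -2.051, 0.0]
force: [0.7, -2.1, 0.9]
width: 0.0594
```

```bash
python3 look.py 8 side
```

```text
9.9 [-0.1914 -0.0002 -0.0021] 0.05939861090266212 [ 0.73322761 -2.07344596  0.88981321]
```

View pics/side8.png

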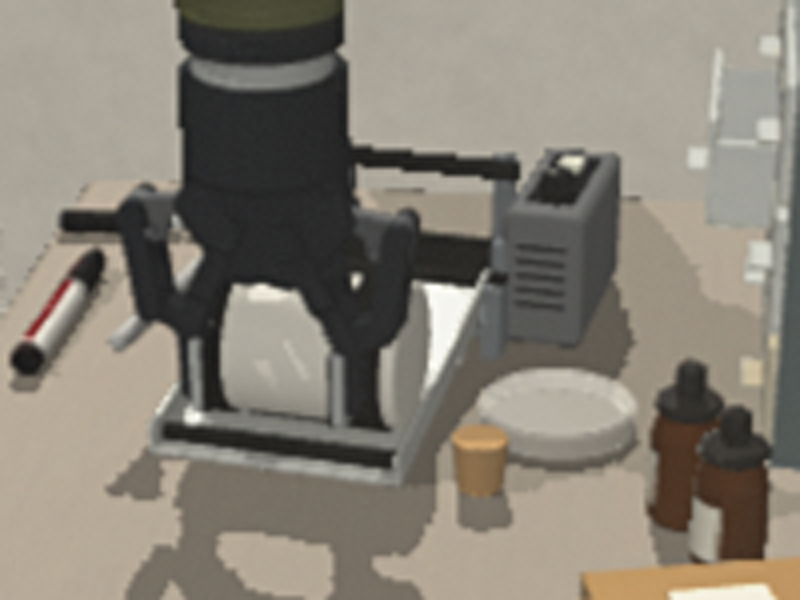

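Request:
step_arm([
  {"x":0.002,"y":0,"z":0,"wx":0,"wy":0,"wz":0,"fingers":0.7},
  {"x":0.0045,"y":0,"z":-0.0005,"wx":0,"wy":0,"wz":0,"fingers":0.7},
  {"x":0.007,"y":0,"z":-0.001,"wx":0,"wy":0,"wz":0,"fingers":0.7},
  {"x":0.0095,"y":0,"z":-0.0015,"wx":0,"wy":0,"wz":0,"fingers":0.7},
  {"x":0.012,"y":0,"z":-0.0015,"wx":0,"wy":0,"wz":0,"fingers":0.7},
  {"x":0.0145,"y":0,"z":-0.002,"wx":0,"wy":0,"wz":0,"fingers":0.7},
  {"x":0.017,"y":0,"z":-0.0025,"wx":0,"wy":0,"wz":0,"fingers":0.7},
  {"x":0.0195,"y":0,"z":-0.0025,"wx":0,"wy":0,"wz":0,"fingers":0.7},
  {"x":0.022,"y":0,"z":-0.003,"wx":0,"wy":0,"wz":0,"fingers":0.7},
  {"x":0.0245,"y":0,"z":-0.0035,"wx":0,"wy":0,"wz":0,"fingers":0.7},
  {"x":0.027,"y":0,"z":-0.004,"wx":0,"wy":0,"wz":0,"fingers":0.7},
  {"x":0.0295,"y":0,"z":-0.004,"wx":0,"wy":0,"wz":0,"fingers":0.7},
  {"x":0.032,"y":0,"z":-0.0045,"wx":0,"wy":0,"wz":0,"fingers":0.7},
  {"x":0.0345,"y":0,"z":-0.005,"wx":0,"wy":0,"wz":0,"fingers":0.7},
  {"x":0.037,"y":0,"z":-0.005,"wx":0,"wy":0,"wz":0,"fingers":0.7},
  {"x":0.0395,"y":0,"z":-0.0055,"wx":0,"wy":0,"wz":0,"fingers":0.7},
  {"x":0.042,"y":0,"z":-0.006,"wx":0,"wy":0,"wz":0,"fingers":0.7},
  {"x":0.0445,"y":0,"z":-0.006,"wx":0,"wy":0,"wz":0,"fingers":0.7},
  {"x":0.047,"y":0,"z":-0.0065,"wx":0,"wy":0,"wz":0,"fingers":0.7},
  {"x":0.049,"y":0,"z":-0.007,"wx":0,"wy":0,"wz":0,"fingers":0.7},
])

```text
time: 12.45
eef_pos: [0.5117, -0.2387, 0.005]
tcp_rot: [-2.38, -2.051, 0.0]
force: [-0.8, -2.6, 0.9]
width: 0.0597
```

```bash
python3 look.py 9 side top
```

```text
12.45 [-0.1424 -0.0003  0.005 ] 0.05965023091764795 [-0.82640845 -2.62849158  0.9466331 ]
```

View pics/side9.png

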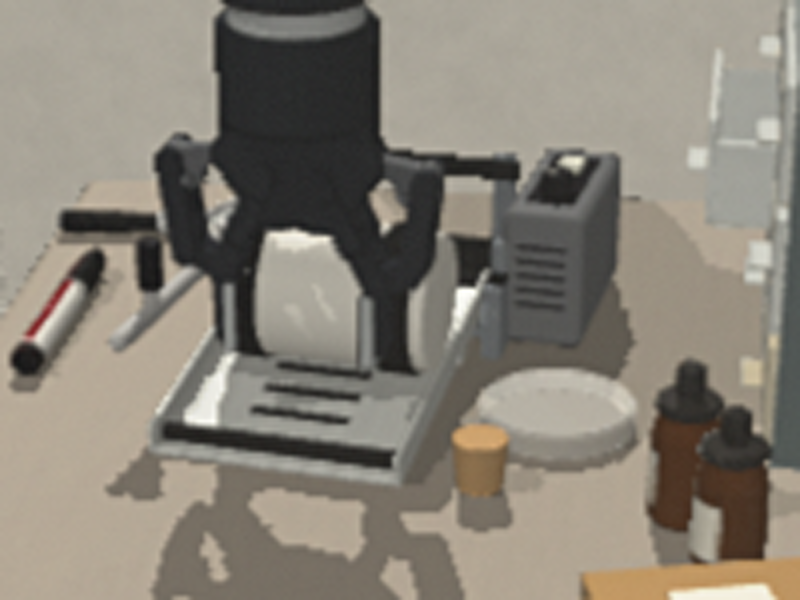

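View pics/top9.png

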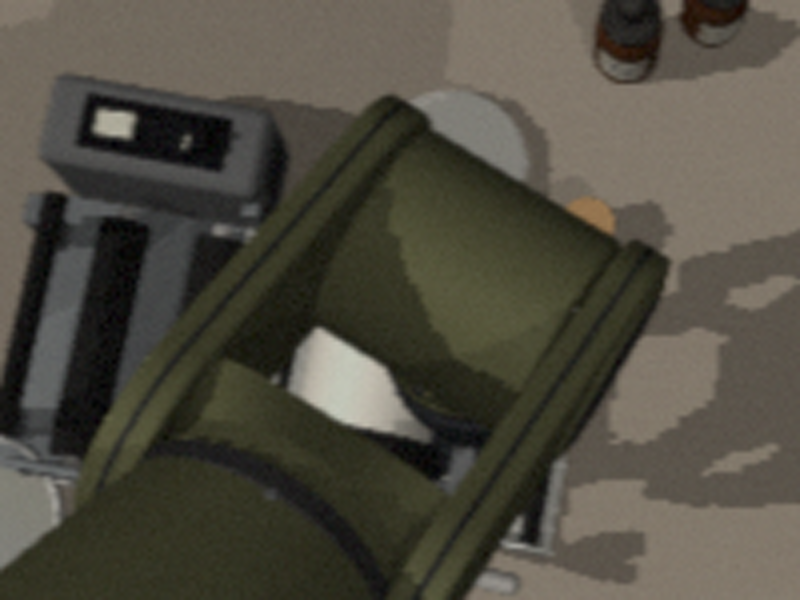

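Request:
step_arm([
  {"x":0.002,"y":0,"z":0,"wx":0,"wy":0,"wz":0,"fingers":0.7},
  {"x":0.0045,"y":0,"z":-0.0005,"wx":0,"wy":0,"wz":0,"fingers":0.7},
  {"x":0.007,"y":0,"z":-0.001,"wx":0,"wy":0,"wz":0,"fingers":0.7},
  {"x":0.0095,"y":0,"z":-0.0015,"wx":0,"wy":0,"wz":0,"fingers":0.7},
  {"x":0.012,"y":0,"z":-0.0015,"wx":0,"wy":0,"wz":0,"fingers":0.7},
  {"x":0.0145,"y":0,"z":-0.002,"wx":0,"wy":0,"wz":0,"fingers":0.7},
  {"x":0.017,"y":0,"z":-0.0025,"wx":0,"wy":0,"wz":0,"fingers":0.7},
  {"x":0.0195,"y":0,"z":-0.0025,"wx":0,"wy":0,"wz":0,"fingers":0.7},
  {"x":0.022,"y":0,"z":-0.003,"wx":0,"wy":0,"wz":0,"fingers":0.7},
  {"x":0.0245,"y":0,"z":-0.0035,"wx":0,"wy":0,"wz":0,"fingers":0.7},
  {"x":0.027,"y":0,"z":-0.004,"wx":0,"wy":0,"wz":0,"fingers":0.7},
  {"x":0.0295,"y":0,"z":-0.004,"wx":0,"wy":0,"wz":0,"fingers":0.7},
  {"x":0.032,"y":0,"z":-0.0045,"wx":0,"wy":0,"wz":0,"fingers":0.7},
  {"x":0.0345,"y":0,"z":-0.005,"wx":0,"wy":0,"wz":0,"fingers":0.7},
  {"x":0.037,"y":0,"z":-0.005,"wx":0,"wy":0,"wz":0,"fingers":0.7},
  {"x":0.0395,"y":0,"z":-0.0055,"wx":0,"wy":0,"wz":0,"fingers":0.7},
  {"x":0.042,"y":0,"z":-0.006,"wx":0,"wy":0,"wz":0,"fingers":0.7},
  {"x":0.0445,"y":0,"z":-0.006,"wx":0,"wy":0,"wz":0,"fingers":0.7},
  {"x":0.047,"y":0,"z":-0.0065,"wx":0,"wy":0,"wz":0,"fingers":0.7},
  {"x":0.049,"y":0,"z":-0.007,"wx":0,"wy":0,"wz":0,"fingers":0.7},
])

```text
time: 15.05
eef_pos: [0.5189, -0.1902, 0.0119]
tcp_rot: [-2.379, -2.051, 0.0]
force: [-0.6, -2.6, 1.0]
width: 0.0595
```

```bash
python3 look.py 10 side
```

```text
15.05 [-0.0934 -0.0002  0.0119] 0.059484005930727994 [-0.61051455 -2.60956409  0.9988638 ]
```

View pics/side10.png

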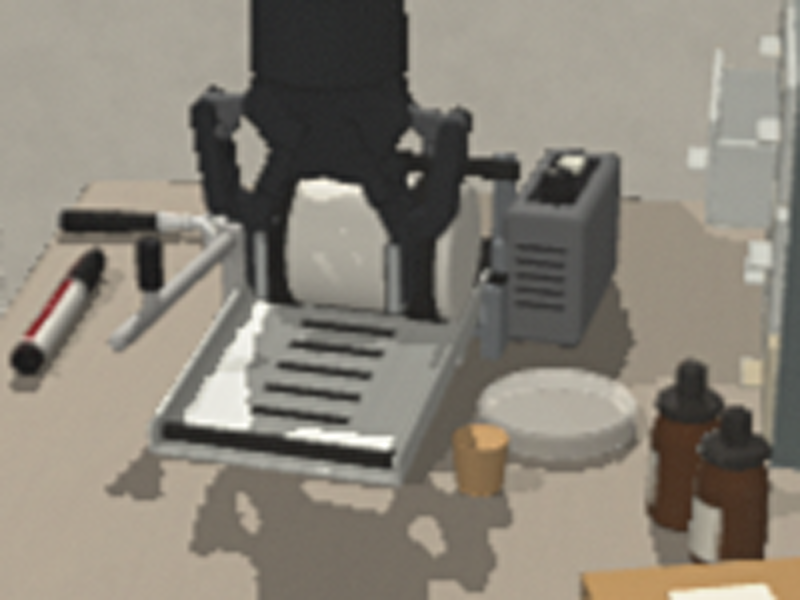

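Request:
step_arm([
  {"x":0.0025,"y":0,"z":-0.0005,"wx":0,"wy":0,"wz":0,"fingers":0.7},
  {"x":0.0055,"y":0,"z":-0.001,"wx":0,"wy":0,"wz":0,"fingers":0.7},
  {"x":0.0085,"y":0,"z":-0.001,"wx":0,"wy":0,"wz":0,"fingers":0.7},
  {"x":0.0115,"y":0,"z":-0.0015,"wx":0,"wy":0,"wz":0,"fingers":0.7},
  {"x":0.0145,"y":0,"z":-0.002,"wx":0,"wy":0,"wz":0,"fingers":0.7},
  {"x":0.0175,"y":0,"z":-0.0025,"wx":0,"wy":0,"wz":0,"fingers":0.7},
  {"x":0.0205,"y":0,"z":-0.003,"wx":0,"wy":0,"wz":0,"fingers":0.7},
  {"x":0.0235,"y":0,"z":-0.0035,"wx":0,"wy":0,"wz":0,"fingers":0.7},
  {"x":0.026,"y":0,"z":-0.0035,"wx":0,"wy":0,"wz":0,"fingers":0.7},
  {"x":0.0285,"y":0,"z":-0.004,"wx":0,"wy":0,"wz":0,"fingers":0.7},
  {"x":0.031,"y":0,"z":-0.0045,"wx":0,"wy":0,"wz":0,"fingers":0.7},
  {"x":0.033,"y":0,"z":-0.0045,"wx":0,"wy":0,"wz":0,"fingers":0.7},
  {"x":0.035,"y":0,"z":-0.005,"wx":0,"wy":0,"wz":0,"fingers":0.7},
  {"x":0.037,"y":0,"z":-0.005,"wx":0,"wy":0,"wz":0,"fingers":0.7},
  {"x":0.039,"y":0,"z":-0.0055,"wx":0,"wy":0,"wz":0,"fingers":0.7},
  {"x":0.041,"y":0,"z":-0.006,"wx":0,"wy":0,"wz":0,"fingers":0.7},
  {"x":0.043,"y":0,"z":-0.006,"wx":0,"wy":0,"wz":0,"fingers":0.7},
  {"x":0.0445,"y":0,"z":-0.0065,"wx":0,"wy":0,"wz":0,"fingers":0.7},
  {"x":0.046,"y":0,"z":-0.0065,"wx":0,"wy":0,"wz":0,"fingers":0.7},
  {"x":0.0475,"y":0,"z":-0.0065,"wx":0,"wy":0,"wz":0,"fingers":0.7},
])

```text
time: 17.6
eef_pos: [0.5258, -0.1432, 0.0183]
tcp_rot: [-2.379, -2.051, 0.0]
force: [0.1, 0.3, 0.0]
width: 0.0596
```

```bash
python3 look.py 11 side
```

```text
17.6 [-0.0459 -0.0002  0.0183] 0.059639698110774506 [0.08984656 0.31818829 0.01343327]
```

View pics/side11.png

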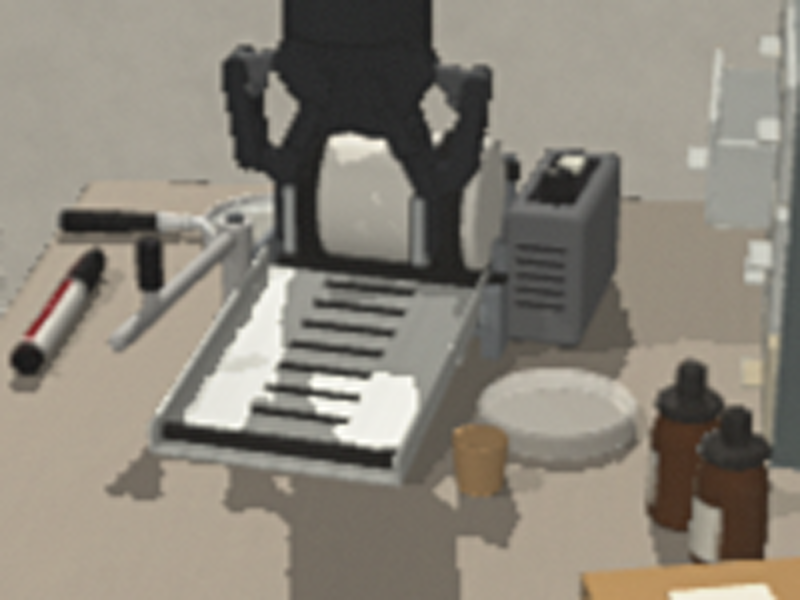

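Request:
step_arm([
  {"x":0.0015,"y":0,"z":0,"wx":0,"wy":0,"wz":0,"fingers":0.7},
  {"x":0.003,"y":0,"z":0,"wx":0,"wy":0,"wz":0,"fingers":0.7},
  {"x":0.0045,"y":0,"z":0,"wx":0,"wy":0,"wz":0,"fingers":0.7},
  {"x":0.006,"y":0,"z":0,"wx":0,"wy":0,"wz":0,"fingers":0.7},
  {"x":0.0075,"y":0,"z":0,"wx":0,"wy":0,"wz":0,"fingers":0.7},
  {"x":0.009,"y":0,"z":0,"wx":0,"wy":0,"wz":0,"fingers":0.7},
  {"x":0.009,"y":0,"z":0,"wx":0,"wy":0,"wz":0,"fingers":0.7},
])

```text
time: 18.52
eef_pos: [0.5272, -0.1344, 0.0184]
tcp_rot: [-2.379, -2.051, 0.0]
force: [0.0, 0.0, 0.4]
width: 0.0601
```

```bash
python3 look.py 12 side
```

```text
18.525 [-0.037  -0.0003  0.0184] 0.06011055478792649 [0.04326316 0.02426998 0.4166205 ]
```

View pics/side12.png

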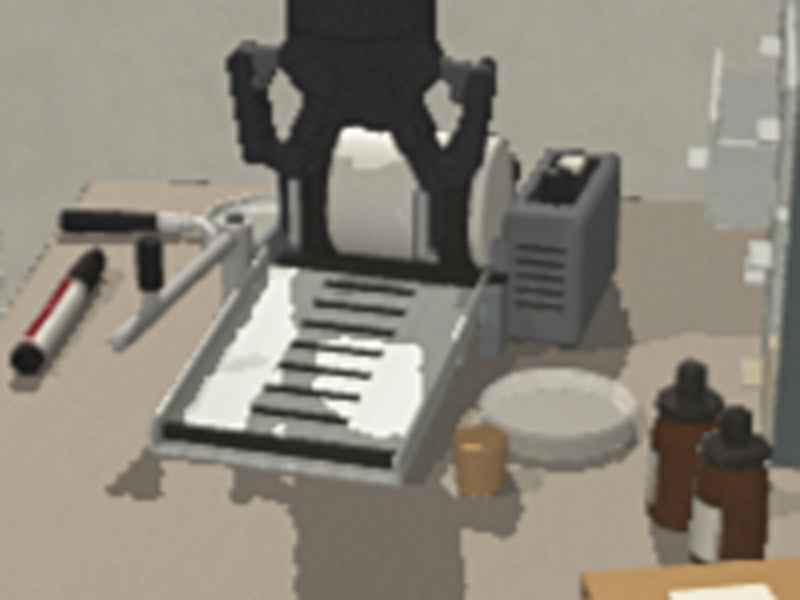

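Request:
step_arm([
  {"x":-0.01,"y":0,"z":0,"wx":0,"wy":0,"wz":0,"fingers":0.7},
  {"x":-0.03,"y":0,"z":-0.005,"wx":0,"wy":0,"wz":0,"fingers":0.7},
  {"x":-0.04,"y":0,"z":-0.03,"wx":0,"wy":0,"wz":0,"fingers":0.7},
  {"x":-0.05,"y":0.01,"z":-0.07,"wx":0,"wy":0,"wz":0,"fingers":0.5},
  {"x":-0.06,"y":-0.01,"z":-0.1,"wx":0,"wy":0,"wz":0.15,"fingers":0.2},
  {"x":-0.065,"y":-0.03,"z":-0.1,"wx":0,"wy":0,"wz":0.32,"fingers":0},
  {"x":-0.07,"y":-0.05,"z":-0.1,"wx":0,"wy":0,"wz":0.5,"fingers":0},
  {"x":-0.075,"y":-0.07,"z":-0.1,"wx":0,"wy":0,"wz":0.68,"fingers":0},
  {"x":-0.08,"y":-0.09,"z":-0.1,"wx":0,"wy":0,"wz":0.86,"fingers":0},
  {"x":-0.085,"y":-0.11,"z":-0.1,"wx":0,"wy":0,"wz":1.04,"fingers":0},
  {"x":-0.09,"y":-0.13,"z":-0.1,"wx":0,"wy":0,"wz":1.22,"fingers":0},
  {"x":-0.09,"y":-0.135,"z":-0.1,"wx":0,"wy":0,"wz":1.4,"fingers":0},
  {"x":-0.09,"y":-0.135,"z":-0.1,"wx":0,"wy":0,"wz":1.57,"fingers":0},
  {"x":-0.09,"y":-0.135,"z":-0.1,"wx":0,"wy":0,"wz":1.57,"fingers":0},
])

```text
time: 20.32
eef_pos: [0.3802, -0.2047, 0.1189]
tcp_rot: [3.133, -0.23, 0.001]
force: [0.3, -0.8, -0.8]
width: -0.0001
```

```bash
python3 look.py 13 side top
python3 - <<'E'
from workcell import cams,env
print([ (d['centre'],d['conf']) for d in cams.tip_of('keeper_knob','side')][:1],[ (d['centre'],d['conf']) for d in cams.tip_of('jar','side')][:1],[ (d['centre'],d['conf']) for d in cams.tip_of('jar','top')][:1],env.state()["time"])
E
```

```text
20.325 [-0.1281  0.1348  0.1189] -8.432649743940056e-05 [ 0.25489943 -0.84046705 -0.76273831]
[([244.2, 217.2], 0.77)] [([306.9, 200.7], 0.97)] [([211.9, 228.5], 0.94)] 20.575
```

View pics/side13.png

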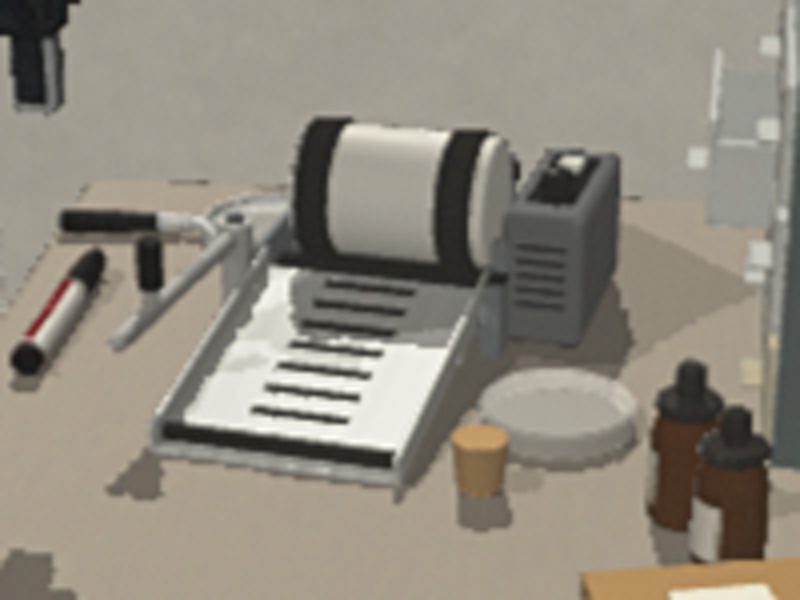

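View pics/top13.png

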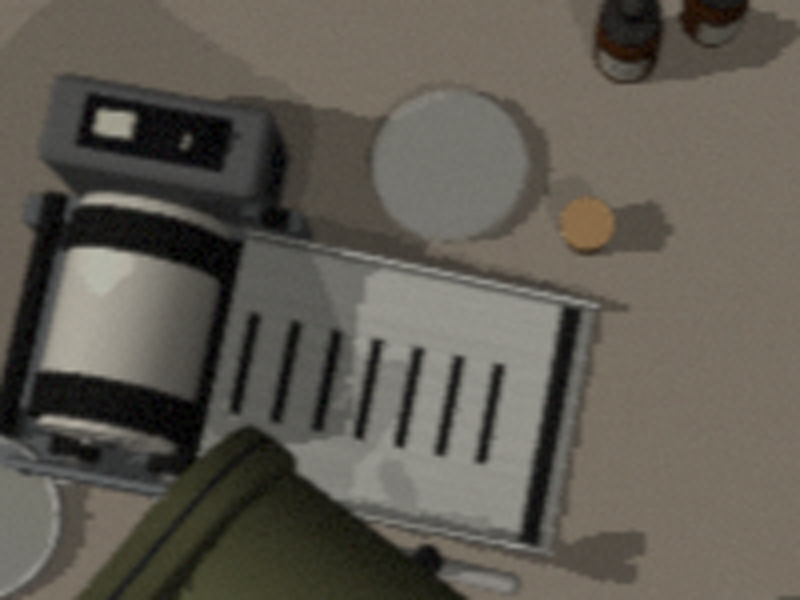

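Run:
```python
from h import *
for z in (.1189,.13,.14,.15,.16):
    print(z,np.round((proj(M(MILL,[(-.128,.135,z),(-.15,.135,z)]),"side")-[210,150])*4+2).tolist())
for z in (.075,.088): print(inmill(ray((286.7,290.2),"top",z)))
piv=np.array([-.028,.074])
for j in (0,.03,.05,.1):
    a=np.pi+j-.2; k=piv+.105*np.array([np.cos(a),np.sin(a)]);P=M(MILL,[(*k,.075),(*k,.088),(*k,.062)])
    print(j,k.round(4),proj(P,"side").round(1).tolist(),proj(P,"top").round(1).tolist())
print(proj(M(MILL,[(.024,0,.062)]),"side"),proj(M(MILL,[(.024,0,.062)]),"top"))
```

```text
0.1189 [[43.0, 174.0], [25.0, 190.0]]
0.13 [[41.0, 153.0], [23.0, 169.0]]
0.14 [[40.0, 133.0], [22.0, 149.0]]
0.15 [[38.0, 114.0], [20.0, 129.0]]
0.16 [[37.0, 94.0], [18.0, 109.0]]
[-0.1313  0.0825  0.075 ]
[-0.1321  0.0832  0.088 ]
0 [-0.1309  0.0949] [[240.3, 216.3], [239.9, 210.2], [240.7, 222.3]] [[285.3, 297.0], [284.9, 296.6], [285.7, 297.3]]
0.03 [-0.1315  0.0918] [[241.6, 216.6], [241.3, 210.4], [242.0, 222.6]] [[285.9, 295.3], [285.5, 294.9], [286.3, 295.7]]
0.05 [-0.1318  0.0897] [[242.6, 216.7], [242.2, 210.6], [242.9, 222.8]] [[286.3, 294.2], [285.9, 293.8], [286.6, 294.6]]
0.1 [-0.1325  0.0845] [[244.9, 217.1], [244.6, 211.0], [245.3, 223.2]] [[287.1, 291.4], [286.8, 290.9], [287.5, 291.8]]
[[307.46177434 198.76753777]] [[212.33921976 232.99647406]]
```

Request:
step_arm([
  {"x":0,"y":0,"z":0.02,"wx":0,"wy":0,"wz":0,"fingers":0},
  {"x":0,"y":0,"z":0.05,"wx":0,"wy":0,"wz":0,"fingers":0},
  {"x":0,"y":0,"z":0.075,"wx":0,"wy":0,"wz":0,"fingers":0},
  {"x":0,"y":0,"z":0.083,"wx":0,"wy":0,"wz":0,"fingers":0},
  {"x":0,"y":0,"z":0.083,"wx":0,"wy":0,"wz":0,"fingers":0},
])

```text
time: 21.2
eef_pos: [0.3803, -0.2035, 0.0353]
tcp_rot: [-3.133, 0.23, 0.001]
force: [-0.1, -1.0, -0.2]
width: -0.0002
```

```bash
python3 look.py 14 side
cat > arc.py <<'E'
from h import *
from workcell import env
import sys
j0,j1,n,off,z=map(float,sys.argv[1:6])
s=env.state();piv=np.array([-.028,.074])
for j in np.linspace(j0,j1,int(n)):
    a=np.pi+j-.2;t=np.array([-np.sin(a),np.cos(a)]);k=piv+.105*np.array([np.cos(a),np.sin(a)])-t*off
    yaw=a+np.pi/2-2*np.pi
    d,w,_=to(s,k[0],k[1],z,yaw);print(round(j,3),k.round(3),d.round(4),w.round(3))
E
python3 arc.py .1 1.77 18 .018 .036
```

```text
21.2 [-0.127   0.1348  0.0353] -0.00022472523252293133 [-0.06385266 -1.02720462 -0.18454895]
0.1 [-0.131  0.102] [0.0318 0.0034 0.0001] [ 0.    -0.001  0.101]
0.198 [-0.133  0.092] [0.042  0.0057 0.0001] [ 0.    -0.001  0.003]
0.296 [-0.134  0.082] [0.0524 0.007  0.0001] [ 0.    -0.001 -0.095]
0.395 [-0.134  0.071] [0.0628 0.0073 0.0002] [ 0.    -0.001 -0.193]
0.493 [-0.134  0.061] [0.0733 0.0065 0.0002] [ 0.    -0.001 -0.292]
0.591 [-0.132  0.051] [0.0836 0.0048 0.0002] [ 0.    -0.001 -0.39 ]
0.689 [-0.129  0.041] [0.0937 0.002  0.0002] [ 0.001 -0.001 -0.488]
0.788 [-0.125  0.031] [ 0.1034 -0.0018  0.0002] [ 0.001 -0.001 -0.586]
0.886 [-0.121  0.021] [ 0.1128 -0.0065  0.0002] [ 0.001 -0.001 -0.685]
0.984 [-0.115  0.013] [ 0.1216 -0.0121  0.0002] [ 0.001 -0.001 -0.783]
1.082 [-0.109  0.004] [ 0.1299 -0.0185  0.0002] [ 0.001 -0.001 -0.881]
1.181 [-0.101 -0.003] [ 0.1375 -0.0257  0.0002] [ 0.001 -0.    -0.979]
1.279 [-0.093 -0.01 ] [ 0.1443 -0.0336  0.0002] [ 1.000e-03 -0.000e+00 -1.078e+00]
1.377 [-0.085 -0.016] [ 0.1503 -0.0422  0.0002] [ 1.000e-03 -0.000e+00 -1.176e+00]
1.475 [-0.076 -0.021] [ 0.1555 -0.0513  0.0002] [ 1.000e-03 -0.000e+00 -1.274e+00]
1.574 [-0.066 -0.025] [ 0.1597 -0.0609  0.0002] [ 1.000e-03 -0.000e+00 -1.372e+00]
1.672 [-0.056 -0.029] [ 0.163  -0.0708  0.0002] [ 1.00e-03 -0.00e+00 -1.47e+00]
1.77 [-0.046 -0.031] [ 0.1653 -0.081   0.0002] [ 1.000e-03 -0.000e+00 -1.569e+00]
```

View pics/side14.png

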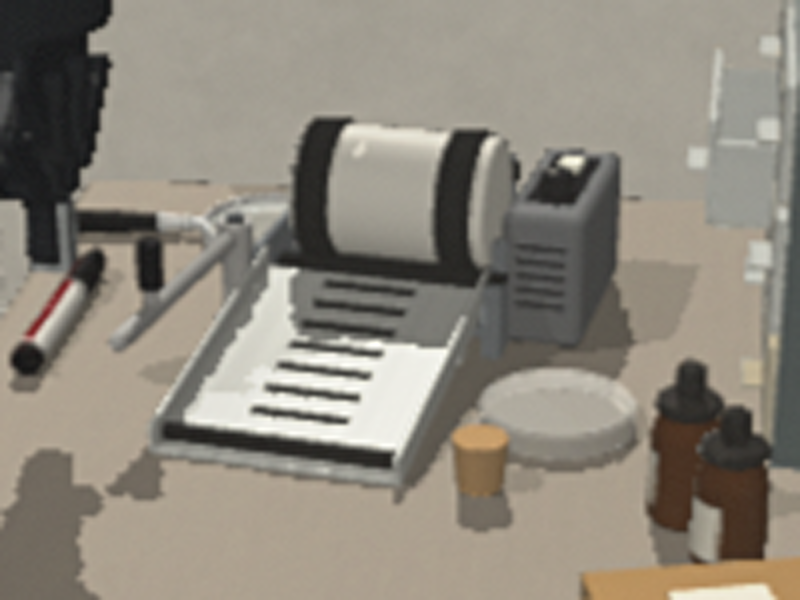

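Request:
step_arm([
  {"x":0.012,"y":0.001,"z":0,"wx":0,"wy":0,"wz":0,"fingers":0},
  {"x":0.022,"y":0.003,"z":0,"wx":0,"wy":0,"wz":0.03,"fingers":0},
  {"x":0.029,"y":0.0035,"z":0,"wx":0,"wy":0,"wz":0.06,"fingers":0},
  {"x":0.034,"y":0.004,"z":0,"wx":0,"wy":0,"wz":0.06,"fingers":0},
  {"x":0.039,"y":0.005,"z":0,"wx":0,"wy":0,"wz":0.03,"fingers":0},
  {"x":0.044,"y":0.006,"z":0,"wx":0,"wy":0,"wz":-0.015,"fingers":0},
  {"x":0.05,"y":0.0065,"z":0,"wx":0,"wy":0,"wz":-0.07,"fingers":0},
  {"x":0.056,"y":0.007,"z":0,"wx":0,"wy":0,"wz":-0.13,"fingers":0},
  {"x":0.063,"y":0.007,"z":0,"wx":0,"wy":0,"wz":-0.19,"fingers":0},
  {"x":0.07,"y":0.0065,"z":0,"wx":0,"wy":0,"wz":-0.26,"fingers":0},
  {"x":0.077,"y":0.006,"z":0,"wx":0,"wy":0,"wz":-0.33,"fingers":0},
  {"x":0.0836,"y":0.005,"z":0,"wx":0,"wy":0,"wz":-0.39,"fingers":0},
  {"x":0.0905,"y":0.003,"z":0,"wx":0,"wy":0,"wz":-0.455,"fingers":0},
  {"x":0.097,"y":0.001,"z":0,"wx":0,"wy":0,"wz":-0.52,"fingers":0},
  {"x":0.1034,"y":-0.002,"z":0,"wx":0,"wy":0,"wz":-0.586,"fingers":0},
  {"x":0.1095,"y":-0.005,"z":0,"wx":0,"wy":0,"wz":-0.65,"fingers":0},
  {"x":0.1155,"y":-0.008,"z":0,"wx":0,"wy":0,"wz":-0.715,"fingers":0},
  {"x":0.1216,"y":-0.012,"z":0,"wx":0,"wy":0,"wz":-0.783,"fingers":0},
])

```text
time: 23.5
eef_pos: [0.5026, -0.2096, 0.0352]
tcp_rot: [-2.983, -0.987, 0.001]
force: [-0.1, -0.6, 0.6]
width: 0.0
```

```bash
python3 look.py 15 side top; python3 arc.py 0.984 1.77 15 .018 .036
```

```text
23.5 [-0.115   0.013   0.0352] 8.925985025866863e-06 [-0.08738078 -0.64010882  0.58144821]
0.984 [-0.115  0.013] [-0.0001  0.0003 -0.0007] [-0.    -0.     0.001]
1.04 [-0.111  0.008] [ 0.0058  0.0012 -0.0007] [-0.    -0.    -0.055]
1.096 [-0.108  0.003] [ 0.0118  0.0017 -0.0007] [-0.    -0.    -0.111]
1.152 [-0.104 -0.001] [ 0.0178  0.0019 -0.0007] [-0.    -0.    -0.168]
1.209 [-0.099 -0.005] [ 0.0237  0.0017 -0.0007] [-0.    -0.    -0.224]
1.265 [-0.095 -0.009] [ 0.0297  0.0012 -0.0007] [-0.   -0.   -0.28]
1.321 [-0.09  -0.013] [ 0.0356  0.0004 -0.0007] [-0.    -0.    -0.336]
1.377 [-0.085 -0.016] [ 0.0415 -0.0008 -0.0007] [-0.    -0.    -0.392]
1.433 [-0.08  -0.019] [ 0.0473 -0.0022 -0.0007] [-0.    -0.    -0.448]
1.489 [-0.074 -0.022] [ 0.053  -0.004  -0.0007] [-0.    -0.    -0.504]
1.545 [-0.069 -0.024] [ 0.0586 -0.0062 -0.0007] [-0.   -0.   -0.56]
1.602 [-0.063 -0.026] [ 0.064  -0.0086 -0.0007] [-0.    -0.    -0.617]
1.658 [-0.058 -0.028] [ 0.0693 -0.0113 -0.0007] [-0.    -0.    -0.673]
1.714 [-0.052 -0.03 ] [ 0.0745 -0.0144 -0.0007] [-0.    -0.    -0.729]
1.77 [-0.046 -0.031] [ 0.0795 -0.0177 -0.0007] [-0.    -0.    -0.785]
```

View pics/side15.png

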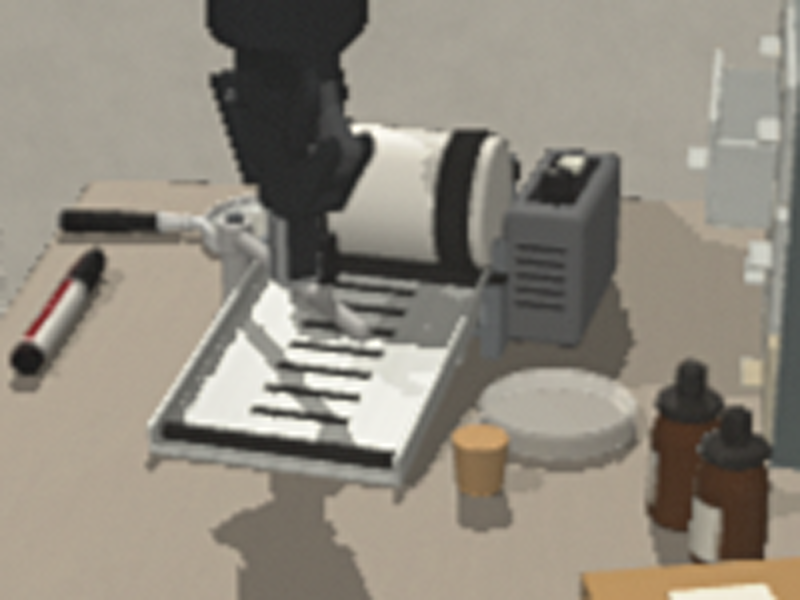

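View pics/top15.png

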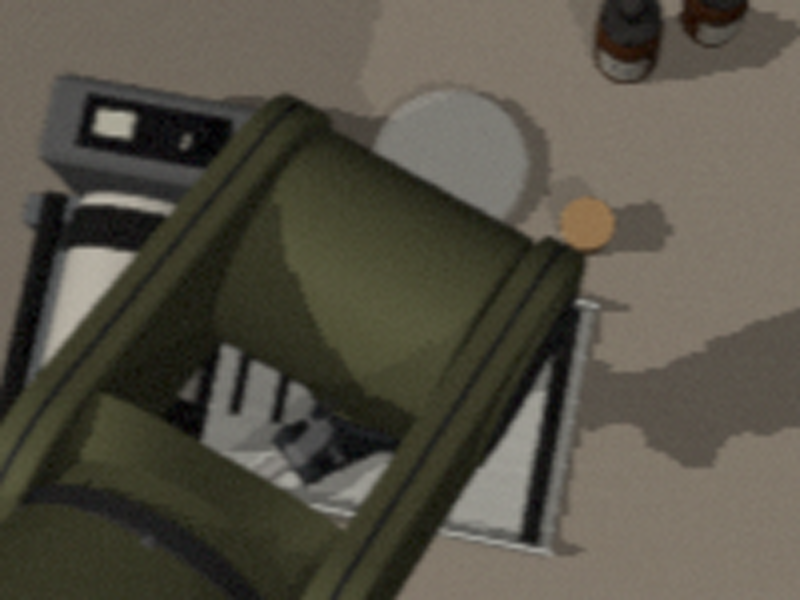

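Request:
step_arm([
  {"x":0.005,"y":0.001,"z":0,"wx":0,"wy":0,"wz":-0.05,"fingers":0},
  {"x":0.0115,"y":0.0015,"z":0,"wx":0,"wy":0,"wz":-0.11,"fingers":0},
  {"x":0.0178,"y":0.002,"z":0,"wx":0,"wy":0,"wz":-0.168,"fingers":0},
  {"x":0.0237,"y":0.0017,"z":0,"wx":0,"wy":0,"wz":-0.224,"fingers":0},
  {"x":0.0297,"y":0.001,"z":0,"wx":0,"wy":0,"wz":-0.28,"fingers":0},
  {"x":0.0356,"y":0.0005,"z":0,"wx":0,"wy":0,"wz":-0.336,"fingers":0},
  {"x":0.0415,"y":-0.001,"z":0,"wx":0,"wy":0,"wz":-0.392,"fingers":0},
  {"x":0.0473,"y":-0.002,"z":0,"wx":0,"wy":0,"wz":-0.448,"fingers":0},
  {"x":0.053,"y":-0.004,"z":0,"wx":0,"wy":0,"wz":-0.504,"fingers":0},
  {"x":0.0586,"y":-0.006,"z":0,"wx":0,"wy":0,"wz":-0.56,"fingers":0},
  {"x":0.064,"y":-0.0085,"z":0,"wx":0,"wy":0,"wz":-0.617,"fingers":0},
  {"x":0.069,"y":-0.011,"z":0,"wx":0,"wy":0,"wz":-0.673,"fingers":0},
  {"x":0.0715,"y":-0.013,"z":0,"wx":0,"wy":0,"wz":-0.71,"fingers":0},
  {"x":0.074,"y":-0.0145,"z":0,"wx":0,"wy":0,"wz":-0.74,"fingers":0},
  {"x":0.076,"y":-0.016,"z":0,"wx":0,"wy":0,"wz":-0.76,"fingers":0},
])

```text
time: 25.48
eef_pos: [0.5541, -0.1515, 0.0354]
tcp_rot: [2.406, 2.02, -0.0]
force: [1.4, 0.1, 0.5]
width: -0.0001
```

```bash
python3 look.py 16 side
```

```text
25.475 [-0.05   -0.0294  0.0354] -5.966842515940064e-05 [1.40045672 0.13635013 0.4700683 ]
```

View pics/side16.png

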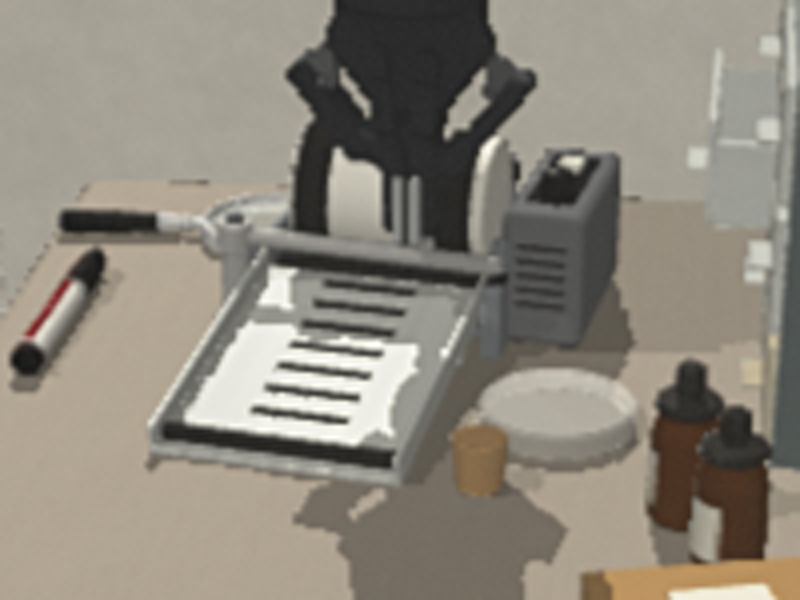

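Request:
step_arm([
  {"x":0.001,"y":0,"z":0,"wx":0,"wy":0,"wz":0,"fingers":0},
  {"x":0.002,"y":0,"z":0,"wx":0,"wy":0,"wz":0,"fingers":0},
  {"x":0.003,"y":0,"z":0,"wx":0,"wy":0,"wz":0,"fingers":0},
  {"x":0.003,"y":0,"z":0,"wx":0,"wy":0,"wz":0,"fingers":0},
])

```text
time: 26.02
eef_pos: [0.5546, -0.1485, 0.0354]
tcp_rot: [-2.407, -2.019, -0.0]
force: [-0.2, 0.3, 0.5]
width: -0.0001
```

Request:
step_arm([
  {"x":0.001,"y":0,"z":0,"wx":0,"wy":0,"wz":0,"fingers":0},
  {"x":0.002,"y":0,"z":0,"wx":0,"wy":0,"wz":0,"fingers":0},
  {"x":0.002,"y":0,"z":0,"wx":0,"wy":0,"wz":0,"fingers":0},
])

```text
time: 26.4
eef_pos: [0.5548, -0.1474, 0.0354]
tcp_rot: [2.406, 2.019, -0.002]
force: [0.2, -4.0, 0.1]
width: -0.0
```

Request:
step_arm([
  {"x":0.0008,"y":0,"z":0,"wx":0,"wy":0,"wz":0,"fingers":0},
  {"x":0.0015,"y":0,"z":0,"wx":0,"wy":0,"wz":0,"fingers":0},
  {"x":0.0015,"y":0,"z":0,"wx":0,"wy":0,"wz":0,"fingers":0},
])

```text
time: 26.78
eef_pos: [0.5549, -0.1473, 0.0355]
tcp_rot: [2.405, 2.018, -0.005]
force: [-1.5, -9.2, -0.6]
width: 0.0
```

```bash
python3 look.py 17 side
```

```text
26.775 [-0.0456 -0.0295  0.0355] 1.6800854950887824e-05 [-1.48178876 -9.24196066 -0.63265891]
```

View pics/side17.png

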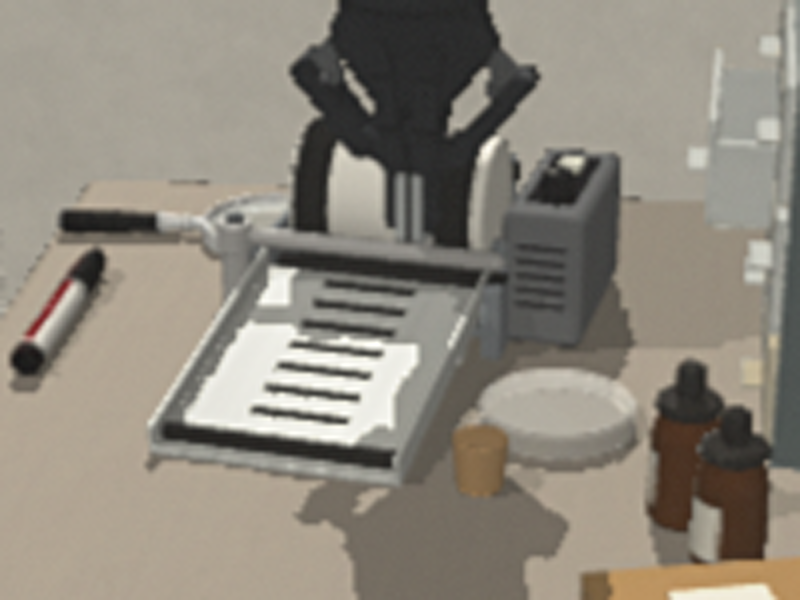

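Request:
step_arm([
  {"x":-0.006,"y":0,"z":0,"wx":0,"wy":0,"wz":0,"fingers":0},
  {"x":-0.02,"y":0,"z":0,"wx":0,"wy":0,"wz":0,"fingers":0},
  {"x":-0.035,"y":0,"z":-0.01,"wx":0,"wy":0,"wz":0,"fingers":0},
  {"x":-0.05,"y":0,"z":-0.05,"wx":0,"wy":0,"wz":0,"fingers":0},
  {"x":-0.09,"y":0,"z":-0.1,"wx":0,"wy":0,"wz":0,"fingers":0},
  {"x":-0.14,"y":0,"z":-0.14,"wx":0,"wy":0,"wz":0,"fingers":0},
  {"x":-0.19,"y":0,"z":-0.15,"wx":0,"wy":0,"wz":0,"fingers":0},
  {"x":-0.24,"y":0,"z":-0.15,"wx":0,"wy":0,"wz":0,"fingers":0},
  {"x":-0.26,"y":0,"z":-0.15,"wx":0,"wy":0,"wz":0,"fingers":0},
  {"x":-0.26,"y":0,"z":-0.15,"wx":0,"wy":0,"wz":0,"fingers":0},
])

```text
time: 28.08
eef_pos: [0.5094, -0.4021, 0.1853]
tcp_rot: [-2.409, -2.016, -0.001]
force: [-0.4, 0.2, -0.4]
width: -0.0
```

```bash
python3 look.py 18 side top
python3 - <<'E'
from workcell import cams,env
from h import *
k=[d for d in cams.tip_of('keeper_knob','top')][:1];print(k,[ (d['centre'],d['conf']) for d in cams.tip_of('jar','top')][:1])
print(proj(M(MILL,[(-.028,-.031,.075)]),"top"))
E
```

```text
28.075 [-0.3043 -0.0221  0.1853] -1.85455219709508e-05 [-0.39838599  0.22567199 -0.35401715]
[{'centre': [238.1, 222.0], 'conf': 0.79}] [([214.0, 230.0], 0.92)]
[[242.0494045  219.99123236]]
```

View pics/side18.png

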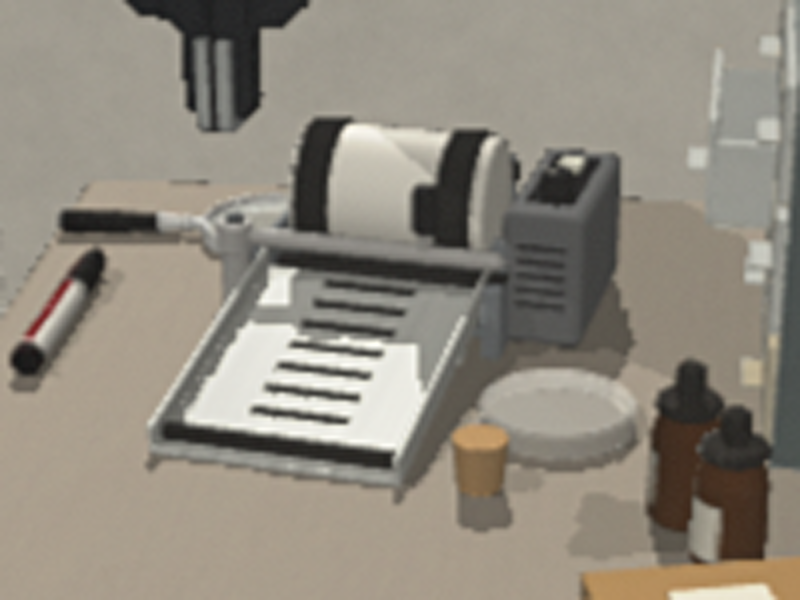

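View pics/top18.png

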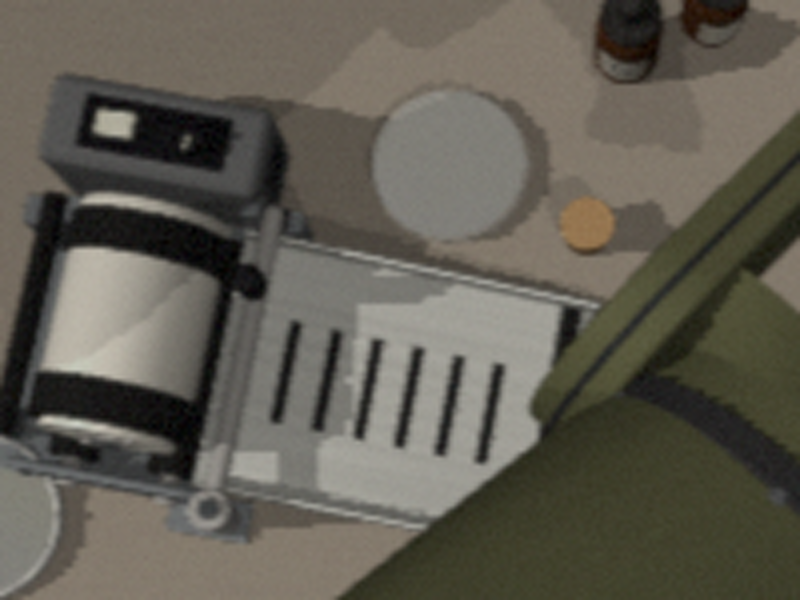

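```bash
python3 -c "
from workcell import env
print(env.finish_job(), env.state()['time'])"
```

```text
the job is handed in; nothing more can be done
the job is handed in; nothing more can be done
```

I pushed the jar up the ramp with both open fingertips, one on each tyre and behind it all the way, until it dropped between the rollers. Then I pushed the keeper knob round with shut fingers until the bar hit its stop, backed the arm clear and handed the job in at about 28 s. `finish_job` gives no verdict, so the result rests on my own checks below.

**Last checks:**
- **Jar:** the pictures show it on both rollers in front of the stop rail. Its detected centre in the top picture was (214, 230), against (212, 233) predicted for the seat. That is about 2–3 px off, roughly 5 mm along the rollers, inside the 12 mm allowed.
- **Keeper bar:** it lies across the ramp, parallel to the rollers. When it stopped moving, the push force rose to about 9 N with the tool within about 1 mm of where I had calculated the stop. The joint angle itself cannot be read.
- **Forces:** the readings at the end of each move while pushing the jar stayed under 4 N.
- **Other things:** the petri dish, cork, dropper bottle and marker look unmoved. The tape was not in the last cropped pictures and I did not check it, but the arm only passed well above it.

**What disagreed or went wrong:**
- **Fingertip height:** in the side camera the fingertips stood about 33–40 mm higher than the reported tool height, for which I found no reason. My first approach, using the reported height, met the jar too high. I backed off before it moved visibly and set the height from the pictures instead.
- **Knob position:** the network put the knob at (238, 222) in the last top picture, about 4 px from the predicted home position (242, 220). The picture and the force at the stop both agree with home.
- **First move call:** it was refused until every row listed all its values.

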